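# Put the compacts away in the tapered rack

### The job

Put the two loose brass compacts away in the rack of three tapered slots beside the one already standing there: first the thin one in the narrowest slot, then the thick one in the widest. Lower each one upright and centred along its slot, feeling for both sides so that it stops square between them, press it gently but firmly home (a push of about 10 N) without jamming it, and let it stand. Leave the other things as they are.

Things in the scene. Friction and masses are not known exactly. Their poses are not given: they have to be found in the camera images.
- thin_center (a point): brass make-up compact, a plain flat slab with slightly rounded edges, 12 mm thick (its y axis), 56 mm wide (its x axis), 76 mm tall (its z axis), standing loose on its narrow lower edge on the mirrored tray. The point is its centre, half-way up (38 mm above its lower edge). About 67 g, varying by a third.
- thick_center (a point): brass make-up compact, a plain flat slab with slightly rounded edges, 22 mm thick (its y axis), 56 mm wide (its x axis), 76 mm tall (its z axis), standing loose on its narrow lower edge on the mirrored tray. The point is its centre, half-way up (38 mm above its lower edge). About 123 g, varying by a third.
- medium_center (a point): brass make-up compact, a plain flat slab with slightly rounded edges, 17 mm thick (its y axis), 56 mm wide (its x axis), 76 mm tall (its z axis), already standing in the middle-width slot; leave it there. The point is its centre, half-way up (38 mm above its lower edge). About 95 g.
- narrow_mouth (a point): centre of the mouth of the narrowest slot, level with its walls' tops, 57 mm above the table; x along the slot (70 mm long, open ends), y across, z up. Slot 45 mm deep, walls lean out 9 degrees: nominally 21 mm wide at the mouth, 12 mm 28 mm down, 6.6 mm at its floor. The thin compact (12 mm) stops there, held by its lower edges, its centre nominally 10 mm above this point.
- wide_mouth (a point): centre of the mouth of the widest slot, level with its walls' tops, 57 mm above the table; x along the slot (70 mm long, open ends), y across, z up. Slot 45 mm deep, walls lean out 9 degrees: nominally 31 mm wide at the mouth, 22 mm 28 mm down, 16.6 mm at its floor. The thick compact (22 mm) stops there, held by its lower edges, its centre nominally 10 mm above this point.
- middle_mouth (a point): centre of the mouth of the middle-width (occupied) slot, level with its walls' tops, 57 mm above the table; x along the slot (70 mm long, open ends), y across, z up. Slot 45 mm deep, walls lean out 9 degrees: nominally 26 mm wide at the mouth, 17 mm 28 mm down, 11.6 mm at its floor. The medium compact (17 mm) stops there, held by its lower edges, its centre nominally 10 mm above this point.
- slot_narrow: module of the narrowest slot: white acrylic base 70 x 68 x 12 mm with the black -y wall of the slot (10 mm thick). Origin on the table under the slot's middle. The three modules stand side by side 70 mm apart along their y axis, in any order.
- slot_wide: module of the widest slot, made alike, with its -y wall. In either slot a held compact that is off the middle meets one wall first and is pushed sideways, away from it; once between both walls the upward push grows by several newtons per mm.
- cheek_narrow: separate black +y wall of the narrowest slot, rigid, 10 mm thick. Origin as its module's, under the slot's middle, but it is set up to 1.5 mm off along y: this shifts the slot's true middle by up to 0.75 mm and the height where the compact stops by up to 5 mm, so find it by feel.
- cheek_wide: separate black +y wall of the widest slot, rigid, 10 mm thick. Origin as its module's, under the slot's middle, but it is set up to 1.5 mm off along y: this shifts the slot's true middle by up to 0.75 mm and the height where the compact stops by up to 5 mm, so find it by feel.
- tray: mirrored rectangular tray, 300 x 300 mm, top 8 mm above the table, brass rim 14 mm high; fixed. Origin under its centre. The loose compacts stand on its near half, at least 100 mm apart.
- amethyst: bulbous amethyst bottle, 76 mm across, 100 mm tall, on the far half of the tray; origin under its centre. Leave alone.
- vial: slim aluminium roller vial, 20 mm across, 90 mm tall, upright on the far half of the tray. Leave alone.
- brush: hard-plastic bristle brush, 200 mm long, 25 mm high, lying bristles up near the robot between tray and rack. Leave alone.
- ringdish: small white ring dish, 80 mm across, 25 mm high, beyond tray and rack. Leave alone.

How it is judged:
On the way, in this order (a step that is already met when the one before it is completed fails the run):
1. the thin compact is pressed home in the narrowest slot: upright, at its stopping height, both walls pushed with more than 4 N each (x of thin_center in the frame of narrow_mouth between -0.01 and 0.01 m and y of thin_center in the frame of narrow_mouth between -0.006 and 0.006 m and z of thin_center in the frame of narrow_mouth between 0.003 and 0.017 m and angle between thin_center's own z axis and vertical below 0.07 rad and angle between the y axis of thin_center and the y axis of narrow_mouth, either way round below 0.1 rad and contact force between thin and slot_narrow above 4 N and contact force between thin and cheek_narrow above 4 N), for 0.2 s.
2. then the thick compact likewise in the widest slot (x of thick_center in the frame of wide_mouth between -0.01 and 0.01 m and y of thick_center in the frame of wide_mouth between -0.006 and 0.006 m and z of thick_center in the frame of wide_mouth between 0.003 and 0.017 m and angle between thick_center's own z axis and vertical below 0.07 rad and angle between the y axis of thick_center and the y axis of wide_mouth, either way round below 0.1 rad and contact force between thick and slot_wide above 4 N and contact force between thick and cheek_wide above 4 N), for 0.2 s.
At the end, for the whole second after the job is handed in: thin compact in the narrowest slot and thick compact in the widest, each at rest, upright within 4 degrees, within 6 degrees of the slot's direction, within 10 mm of the slot's middle along it and 6 mm across, its centre 3 to 17 mm above the mouth (x of thin_center in the frame of narrow_mouth between -0.01 and 0.01 m and y of thin_center in the frame of narrow_mouth between -0.006 and 0.006 m and z of thin_center in the frame of narrow_mouth between 0.003 and 0.017 m and angle between each of thin_center, thick_center's own z axis and vertical below 0.07 rad and angle between the y axis of thin_center and the y axis of narrow_mouth, either way round below 0.1 rad and linear speed of each of thin, thick below 0.01 m/s and angular speed of each of thin, thick below 0.1 rad/s and x of thick_center in the frame of wide_mouth between -0.01 and 0.01 m and y of thick_center in the frame of wide_mouth between -0.006 and 0.006 m and z of thick_center in the frame of wide_mouth between 0.003 and 0.017 m and angle between the y axis of thick_center and the y axis of wide_mouth, either way round below 0.1 rad); the robot touches nothing.
It fails at once if a compact is jammed or knocked against a wall of its rack with more than 25 N (contact force between any of thin, thick and slot_narrow above 25 N or contact force between any of thin, thick and slot_wide above 25 N or contact force between any of thin, thick and cheek_narrow above 25 N or contact force between any of thin, thick and cheek_wide above 25 N).
It fails at once if the compact already in the rack is moved by more than 10 mm (distance of medium_center from where it was at the start of the episode above 0.01 m).
It fails at once if another thing on the dressing table is moved by more than 20 mm (distance of any of amethyst, vial, brush, ringdish from where it was at the start of the episode above 0.02 m).
It also fails if it takes over 72 s, if anything falls off the work surface, if the arm or the gripper's body presses on something with over 40 N, if the wrist force passes 120 N, or if a joint passes its speed limit or range.

### The arm

A 7-joint arm with a two-finger parallel gripper is mounted at the origin on the work surface. World frame = base frame: x ahead of the robot, y to its left, z up, the work surface at z = 0. Lengths are in m, angles in rad, forces in N, time in s.
With the tool pointing down it reaches from about 0.425 to 0.925 m from the base axis. Payload 6.8 kg.
Tool frame: the origin (TCP) lies at the centre of the arm's flange, where the gripper is bolted on; the fingertips stand 173 mm ahead of it and the grasp point (between the pads) lies 155 mm ahead of it (r.hold_point_z is the distance from the TCP to the grasp point, in m); z points along the fingers, x is the direction in which the jaws open and shut, and the axes are right-handed (so a half turn about z gives the same grasp; the last joint's range is limited). The gripper opens to 85 mm and grips with 20 to 120 N. Pads are 22 mm wide; open, the fingers measure 114 mm over their backs; the gripper's body (76 mm by 85 mm) begins 54 mm behind the grasp point. The pads swing forward as they close: fully open they stand 13 mm farther back than shut.
Start: joints at [1.124, 0.477, 0.022, 1.555, -0.011, 1.109, -0.083], TCP at [0.224, -0.637, 0.405] pointing down, gripper open.
Joint ranges: [-2.96, 2.96], [-0.34, 2.1], [-1.41, 1.46], [0.24, 2.44], [-1.37, 4.51], [0.17, 1.92], [-2.96, 2.96]. Speed limits (rad/s): [2.39, 2.39, 3.14, 3.14, 3.14, 3.14, 3.14].

### API

Orientations are given as a rotation vector (axis times angle).
In Python, from bench import r gives the robot as it stands.
- The arm moves only by the tool apply_moves, never from a script. Its arguments are lists of equal length, an entry for each row: "dp": the shift along the tool's x, y, z scaled (see below), a list of three; "twist": the turn, a rotation vector about the tool's x, y, z scaled (see below), a list of three; "jaw": the closure in counts, from 0 (fully open) to 255 (shut). In form: {"dp": [[x, y, z], ...], "twist": [[rx, ry, rz], ...], "jaw": [jaw, ...]}. A call has 1 to 20 rows; each row shifts and turns the pose as measured when the row begins, along the tool's axes as they then stand; what a row does not reach is not made up. The controller multiplies each number of a shift by 12 cm and each number of a turn by 120 degrees. A row lasts 1/10 s, in which the tool goes at most 50 mm and 8.59 degrees, less where a joint would pass 70% of its speed; a pose out of reach is approached as far as the arm can. A call with a number of a shift or a turn outside -1 to 1 is refused whole. A call with a gripper value outside its range is refused whole. The fingers move at their own pace and stop on an object; "grip_force" is the grip in N (left out, the last holds). Time passes only in rows, so rows that do not move let the fingers close. It gives the time, the measured TCP pose, the force and the opening at its end, in the units of the state.
- r.get_obs(): the state, without advancing time (a new reading comes with each control period).
- r.grab_frame(name): name is "scene" or "top" or "wrist"; returns a dict with "color" (480x640x3 uint8, red, green, blue), "z_map" (480x640 float32, m along the optical axis (not along the pixel's ray), 0 where there is no reading), "intrinsics" (3x3 intrinsics, pixels), "R" (3x3) and "t" (3): a world point X has camera coordinates R X + t; the wrist camera has in their place "hand_eye" (4x4, takes a point from camera to tool coordinates, whose origin is the TCP and whose axes are the tool frame's). Camera axes: x right, y down, z forward; pixel columns grow to the right and rows downward; lengths in m; the calibration is good to about 2 mm. A picture is of the moment at which its call begins: read the wrist's pose just before it.
- r.hand_in(): hands the job in, once; it reports no verdict.
The state is a dict: "clock": time; "joints": joint angles; "qvel": joint speeds; "tau": joint torques, N m; "tcp_pos": TCP position; "orientation": TCP orientation; "contact_force": force on the tool from outside, world axes, zero at the start; "moment": the same for the moment, N m; "grip_width": finger opening in m.
Only numpy, scipy, OpenCV 4.12 (cv2) and the standard library are available. Lean on these libraries where they do the work, as an engineer would, in place of code of your own. Each camera call takes 0.05 s, during which the arm holds its last target.

## Working session

There is one attempt and no reset: what is moved stays moved. The work goes in short steps, Python scripts to look and compute and a tool call to move; the robot and the scene stay as the last step left them, time stands still between calls to the robot, and variables do not carry over. Pictures are saved under pics/ and viewed, and the job is handed in when it is done.

Besides the shell and the picture viewer there is one more tool, called after ">>>" by a JSON object that holds its "api" and its "payload", one argument or row to a line. apply_moves: Moves the arm, as the interface text tells. Shifts and turns lie within -1 to 1; 1 stands for 12 cm of shift or 120 degrees of turn. Its arguments: {"type":"object","properties":{"dp":{"type":"array"},"twist":{"type":"array"},"jaw":{"type":"array"},"grip_force":{"type":"number"}},"required":["dp","twist","jaw"]}

```bash
ls; mkdir -p pics; cat > look.py <<'E'
from bench import r
import cv2,numpy as np,pickle,sys
def snap(name,tag):
    o=r.get_obs(); f=r.grab_frame(name); f['obs']=o
    pickle.dump(f,open(f'{tag}.pkl','wb'))
    cv2.imwrite(f'pics/{tag}.png',f['color'][:,:,::-1]); return f
E
python3 - <<'E'
from look import *
print(r.get_obs(), r.hold_point_z)
for n in ('scene','top'):
    f=snap(n,n+'0'); print(n,f['intrinsics'],f['R'],f['t'])
E
```

```text
pics
{'clock': 0.0, 'joints': array([ 1.12388317,  0.47784404,  0.02230813,  1.55646034, -0.01150366,
        1.10928286, -0.08308708]), 'qvel': array([ 0.00069352,  0.00245916,  0.00087858, -0.00045137, -0.00050936,
        0.00030158,  0.00098999]), 'tau': array([ 2.57470374e-04, -5.96448898e+01,  1.60791613e+00, -2.81187969e+01,
        1.24010921e-02,  9.42872168e-03, -3.01164960e-05]), 'tcp_pos': array([ 0.22428296, -0.63636013,  0.40369158]), 'orientation': array([-2.56342848e+00,  1.81446951e+00,  2.49897369e-03]), 'contact_force': array([0.98136434, 0.68020189, 0.63297479]), 'moment': array([-0.01876232, -0.02679229,  0.05331801]), 'grip_width': 0.08509161995413252} 0.1547
scene [[482.01335659   0.         323.32424226]
 [  0.         482.01335659 236.95412737]
 [  0.           0.           1.        ]] [[ 0.38688714  0.92199804 -0.01542593]
 [ 0.59793508 -0.26356929 -0.75697085]
 [-0.70199143  0.28363859 -0.65326654]] [-0.25575215 -0.26180512  1.39565583]
top [[463.24884089   0.         325.74802059]
 [  0.         463.24884089 249.50156547]
 [  0.           0.           1.        ]] [[-0.05436261 -0.99850642  0.00544381]
 [-0.97719823  0.05208026 -0.20584284]
 [ 0.20525188 -0.01650983 -0.97856992]] [0.08634533 0.56112424 0.8854947 ]
```

View pics/scene0.png

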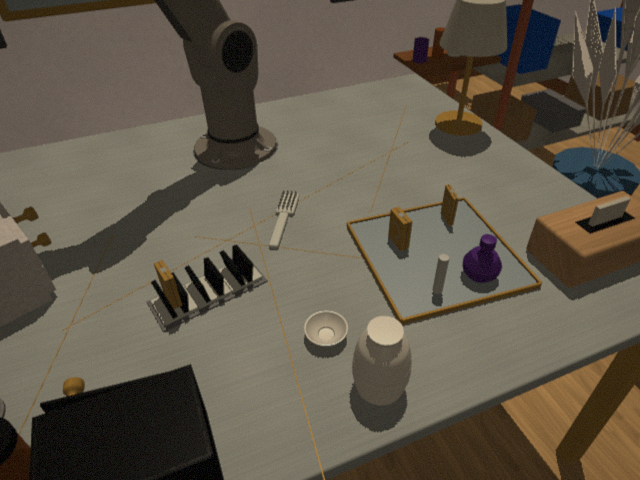

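View pics/top0.png

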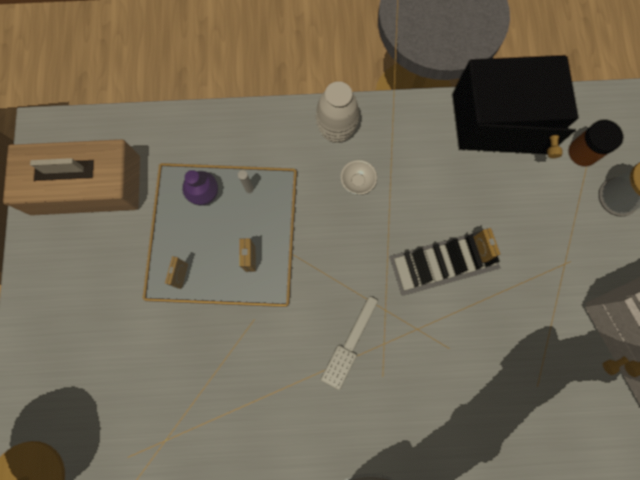

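The top view shows the rack around (400–500, 230–290), with the medium compact at (487,245). The loose compacts are at (174,271) and (246,254). I'll enlarge both areas and compute positions from the depth map.

```bash
python3 - <<'E'
import pickle,cv2,numpy as np
f=pickle.load(open('top0.pkl','rb'));c=f['color'][:,:,::-1]
a=cv2.resize(c[215:305,380:515],(800,533),interpolation=cv2.INTER_CUBIC)
a=cv2.convertScaleAbs(a,alpha=1.8);cv2.imwrite('pics/rz.png',a)
b=cv2.resize(c[225:300,145:265],(800,500),interpolation=cv2.INTER_CUBIC)
b=cv2.convertScaleAbs(b,alpha=1.8);cv2.imwrite('pics/cz.png',b)
K,R,t,z=f['intrinsics'],f['R'],f['t'],f['z_map']
v,u=np.mgrid[:480,:640]
P=np.stack([(u-K[0,2])/K[0,0]*z,(v-K[1,2])/K[1,1]*z,z],-1)
W=(P-t)@R
np.save('W.npy',W)
hsv=cv2.cvtColor(c,cv2.COLOR_BGR2HSV)
print(c[248,246],hsv[248,246],hsv[244,487])
# compacts: height between 60 and 100mm on tray
reg=(W[...,2]>0.03)&(W[...,2]<0.12)&(z>0)
n,l,s,ce=cv2.connectedComponentsWithStats(reg.astype(np.uint8))
for i in range(1,n):
    if s[i,4]>30: 
        m=l==i; q=W[m]; print(s[i],ce[i].round(1),q.min(0).round(3),q.max(0).round(3), np.percentile(q,[95],axis=0).round(3))
E
```

```text
[ 74 104 123] [ 18 102 123] [ 19 165  93]
[ 455   64  118   95 2928] [501.2 128.5] [ 0.725 -0.456  0.03 ] [ 0.933 -0.255  0.12 ] [[ 0.908 -0.256  0.116]]
[316  96  43  45 983] [336.2 122.5] [ 0.813 -0.03   0.03 ] [0.875 0.062 0.12 ] [[0.856 0.057 0.118]]
[ 574  119   50   43 1463] [598.6 140.1] [ 0.735 -0.576  0.03 ] [ 0.808 -0.501  0.095] [[ 0.798 -0.505  0.091]]
[549 120  26   8 171] [560.9 123.4] [ 0.791 -0.463  0.032] [ 0.835 -0.454  0.12 ] [[ 0.829 -0.455  0.113]]
[   3  139  133   74 8306] [ 70.5 176.1] [0.685 0.458 0.03 ] [0.816 0.701 0.12 ] [[0.807 0.685 0.094]]
[ 608  162   32   49 1061] [625.6 189.9] [ 0.622 -0.611  0.03 ] [ 0.698 -0.555  0.12 ] [[ 0.688 -0.559  0.119]]
[ 182  170   36   36 1027] [199.1 187.1] [0.68  0.279 0.03 ] [0.752 0.353 0.114] [[0.737 0.341 0.108]]
[238 170  14  21 185] [244.5 179.7] [0.71  0.207 0.031] [0.729 0.225 0.102] [[0.726 0.225 0.1  ]]
[466 228  34  41 911] [483.2 247.8] [ 0.513 -0.295  0.031] [ 0.582 -0.236  0.11 ] [[ 0.577 -0.242  0.107]]
[239 238  16  33 460] [246.  253.9] [0.535 0.206 0.03 ] [0.592 0.229 0.09 ] [[0.589 0.227 0.087]]
[447 238  22  36 372] [457.5 255.7] [ 0.505 -0.23   0.03 ] [ 0.575 -0.2    0.061] [[ 0.571 -0.204  0.059]]
[433 243  17  36 240] [440.7 260.7] [ 0.497 -0.193  0.03 ] [ 0.566 -0.165  0.062] [[ 0.562 -0.168  0.059]]
[414 248  19  36 346] [423.1 265.6] [ 0.489 -0.155  0.03 ] [ 0.558 -0.129  0.061] [[ 0.554 -0.131  0.059]]
[404 252  15  35 203] [411.  268.4] [ 0.483 -0.127  0.03 ] [ 0.552 -0.103  0.062] [[ 0.548 -0.106  0.06 ]]
[165 256  21  32 434] [174.7 271.8] [0.507 0.349 0.03 ] [0.563 0.374 0.089] [[0.558 0.369 0.086]]
[ 588  280   52  117 2426] [617.3 332.3] [ 0.243 -0.585  0.03 ] [ 0.471 -0.472  0.12 ] [[ 0.448 -0.476  0.115]]
```

```bash
python3 - <<'E'
import cv2
E
```

```text
(no output)
```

View pics/rz.png

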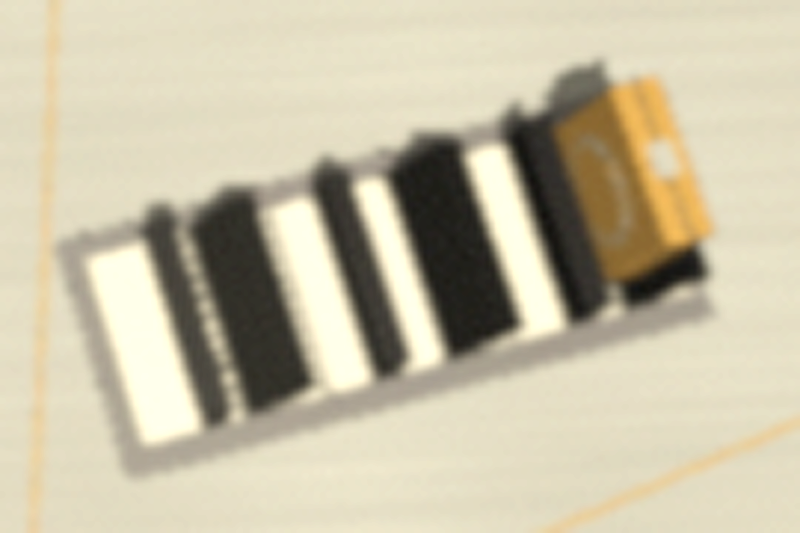

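View pics/cz.png

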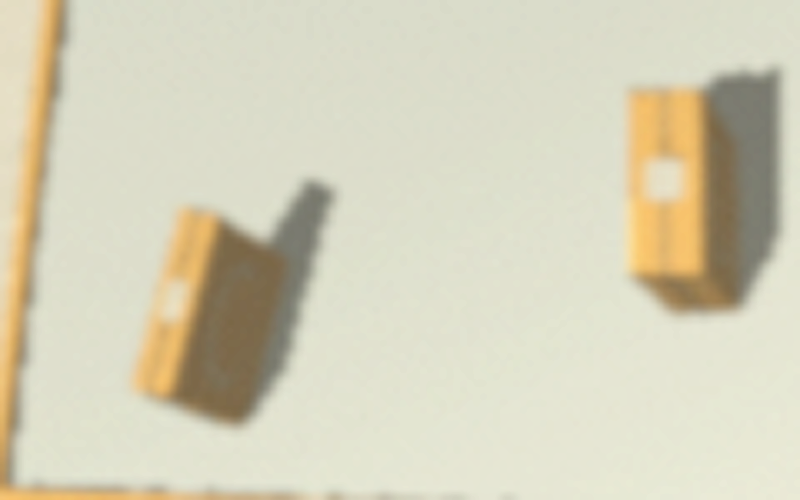

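```bash
python3 - <<'E'
import pickle,cv2,numpy as np
W=np.load('W.npy')
def rect(m,n):
    q=(W[m][:,:2]*1000).astype(np.float32); c,s,a=cv2.minAreaRect(q)
    b=cv2.boxPoints((c,s,a)); e=[b[1]-b[0],b[2]-b[1]]; e=max(e,key=lambda k:np.hypot(*k))
    print(n,np.round(c,1),np.round(s,1),'long axis deg',np.degrees(np.arctan2(e[1],e[0])).round(1)%180,m.sum(), 'z',np.median(W[m][:,2]).round(4),'mean',q.mean(0).round(1))
Z=W[...,2]
def box(x0,y0,w,h):
    m=np.zeros(Z.shape,bool);m[y0:y0+h,x0:x0+w]=1;return m
for n,b in dict(left=(160,250,30,45),right=(235,232,30,45),med=(470,225,35,45)).items():
    zz=Z[box(*b)]; top=np.percentile(zz[zz<0.12],97); 
    rect(box(*b)&(Z>top-0.008)&(Z<0.12),n)
for n,b in dict(w1=(400,250,12,40),).items(): pass
wt=(Z>0.05)&(Z<0.065)&box(395,230,100,60)
k,l,s,c=cv2.connectedComponentsWithStats(wt.astype(np.uint8))
for i in range(1,k):
    if s[i,4]>20: rect(l==i,'wall')
b=(Z>0.007)&(Z<0.065)&box(385,225,120,80); rect(b,'base')
E
```

```text
left [535.  362.3] [14.1 55.6] long axis deg 164.6 203 z 0.0841 mean [534.6 361.1]
right [563.6 217.4] [21.8 56. ] long axis deg 179.1 321 z 0.0844 mean [563.1 217.5]
med [ 554.  -264.4] [56.6 18.4] long axis deg 13.4 275 z 0.1055 mean [ 553.4 -264. ]
wall [ 548.5 -253. ] [69.9 21.5] long axis deg 14.0 268 z 0.0571 mean [ 547.9 -250.5]
wall [ 540.3 -216.6] [70.2 12.5] long axis deg 12.7 218 z 0.0565 mean [ 539.8 -216.1]
wall [ 531.4 -177.2] [69.7 11.2] long axis deg 12.4 190 z 0.057 mean [ 530.7 -177.2]
wall [ 524.2 -143.5] [70.2 11.8] long axis deg 12.8 211 z 0.0568 mean [ 523.3 -143. ]
wall [ 517.9 -115.1] [69.7 10.8] long axis deg 13.4 178 z 0.0572 mean [ 517.5 -114.8]
base [ 533.3 -198.3] [111.1 225.6] long axis deg 95.0 3136 z 0.0311 mean [ 530.5 -183. ]
```

Thin compact: left, (0.535, 0.362), long axis 165°. Thick compact: right, (0.564, 0.217), 179°. Narrow slot ≈ (0.521, -0.129), wide slot ≈ (0.536, -0.197), slot axis ≈ 13°. Heights and sizes all match the description: tops at 84 mm, walls at 57 mm, about 70 mm spacing. Next I'll write a move planner and go over the rack for a wrist view.

```bash
cat > plan.py <<'E'
from bench import r
import numpy as np, sys
from scipy.spatial.transform import Rotation as Ro
def plan(xyz,yaw,step=0.048,deg=8.0,nmin=1):
    """rows to TCP xyz, pointing down, tool x at world yaw(deg)"""
    o=r.get_obs(); p=np.array(o['tcp_pos']); R0=Ro.from_rotvec(o['orientation'])
    c,s=np.cos(np.radians(yaw)),np.sin(np.radians(yaw))
    R1=Ro.from_matrix(np.array([[c,s,0],[s,-c,0],[0,0,-1]]))
    xyz=np.array(xyz); rel=(R0.inv()*R1).as_rotvec()
    n=int(max(nmin,np.ceil(np.linalg.norm(xyz-p)/step),np.ceil(np.degrees(np.linalg.norm(rel))/deg)))
    print('n',n,'dist mm',((xyz-p)*1000).round(1),'turn deg',np.degrees(rel).round(2))
    Rk=R0; out=[]
    for k in range(n):
        out.append((Rk.inv().apply((xyz-p)/n)/0.12).round(3).tolist()); Rk=Rk*Ro.from_rotvec(rel/n)
    print('dp',out); print('twist',(rel/n/np.radians(120)).round(4).tolist())
def st():
    o=r.get_obs(); R=Ro.from_rotvec(o['orientation']).as_matrix()
    print('t',round(o['clock'],2),'tcp',(o['tcp_pos']*1000).round(1),'yaw',np.degrees(np.arctan2(R[1,0],R[0,0])).round(2),'z',R[:,2].round(4),'F',o['contact_force'].round(2),'M',o['moment'].round(2),'w',round(o['grip_width']*1000,1),'q',o['joints'].round(2))
    return o
E
python3 -c "
from plan import *
st(); plan((0.50,-0.17,0.40),-70.6)"
```

```text
t 0.1 tcp [ 224.3 -636.4  403.8] yaw -70.59 z [-7.0e-04  1.5e-03 -1.0e+00] F [ 0.02  0.01 -0.22] M [ 0.01 -0.01  0.04] w 85.4 q [ 1.12  0.48  0.02  1.56 -0.01  1.11 -0.08]
n 12 dist mm [275.7 466.4  -3.8] turn deg [0.01 0.09 0.01]
dp [[-0.242, -0.288, 0.003], [-0.242, -0.288, 0.003], [-0.242, -0.288, 0.003], [-0.242, -0.288, 0.003], [-0.242, -0.288, 0.003], [-0.242, -0.288, 0.003], [-0.242, -0.288, 0.003], [-0.242, -0.288, 0.003], [-0.242, -0.288, 0.003], [-0.242, -0.288, 0.003], [-0.242, -0.288, 0.003], [-0.242, -0.288, 0.003]]
twist [0.0, 0.0001, 0.0]
```

>>> {"api": "apply_moves", "payload": {
  "dp": [
    [-0.24, -0.29, 0],
    [-0.24, -0.29, 0],
    [-0.24, -0.29, 0],
    [-0.24, -0.29, 0],
    [-0.24, -0.29, 0],
    [-0.24, -0.29, 0],
    [-0.24, -0.29, 0],
    [-0.24, -0.29, 0],
    [-0.24, -0.29, 0],
    [-0.24, -0.29, 0],
    [-0.24, -0.29, 0],
    [-0.24, -0.29, 0],
    [0, 0, 0]
  ],
  "twist": [
    [0, 0, 0],
    [0, 0, 0],
    [0, 0, 0],
    [0, 0, 0],
    [0, 0, 0],
    [0, 0, 0],
    [0, 0, 0],
    [0, 0, 0],
    [0, 0, 0],
    [0, 0, 0],
    [0, 0, 0],
    [0, 0, 0],
    [0, 0, 0]
  ],
  "jaw": [0, 0, 0, 0, 0, 0, 0, 0, 0, 0, 0, 0, 0],
  "grip_force": 40
}}

```text
clock: 1.4
tcp_pos: [0.5111, -0.1541, 0.3984]
orientation: [-2.56, 1.821, 0.014]
contact_force: [-1.0, -0.4, -0.6]
grip_width: 0.0852
```

```bash
python3 -c "
from plan import *; from look import *
st(); f=snap('wrist','wr1'); print(f['hand_eye'].round(3),f['intrinsics'][0,0])"
```

```text
t 1.4 tcp [ 511.1 -154.1  398.4] yaw -70.86 z [-0.0069  0.0051 -1.    ] F [-1.   -0.4  -0.57] M [ 0.01 -0.03  0.01] w 85.2 q [ 0.38  0.27 -0.25  1.88  0.07  1.01 -1.13]
[[ 1.     0.     0.001  0.001]
 [-0.     0.965  0.263 -0.066]
 [-0.001 -0.263  0.965  0.031]
 [ 0.     0.     0.     1.   ]] 372.97290416117266
```

View pics/wr1.png

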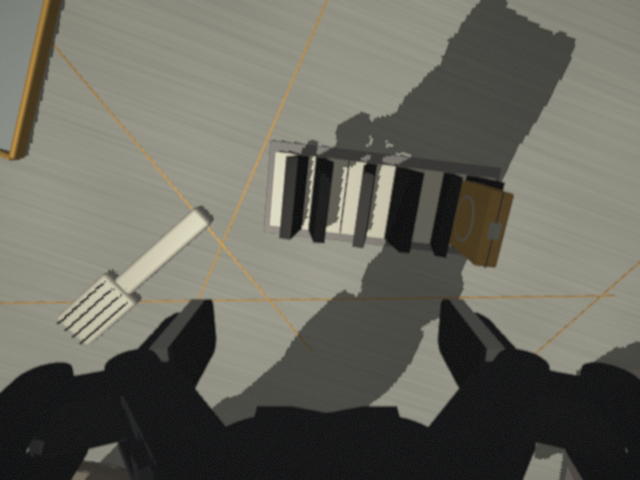

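The wrist view shows the rack from (268,140) to (512,265): narrow slot near u≈305, wide slot near u≈380, and the medium compact at u≈480. I'll measure the wall tops here too.

```bash
cat > wr.py <<'E'
import pickle,cv2,numpy as np
from scipy.spatial.transform import Rotation as Ro
def world(tag):
    f=pickle.load(open(tag+'.pkl','rb')); K,z,H,o=f['intrinsics'],f['z_map'],f['hand_eye'],f['obs']
    v,u=np.mgrid[:480,:640]
    P=np.stack([(u-K[0,2])/K[0,0]*z,(v-K[1,2])/K[1,1]*z,z],-1)
    T=P@H[:3,:3].T+H[:3,3]
    return T@Ro.from_rotvec(o['orientation']).as_matrix().T+o['tcp_pos'],f
def rect(W,m,n):
    q=(W[m][:,:2]*1000).astype(np.float32); c,s,a=cv2.minAreaRect(q)
    b=cv2.boxPoints((c,s,a)); e=max([b[1]-b[0],b[2]-b[1]],key=lambda k:np.hypot(*k))
    print(n,np.round(c,1),np.round(s,1),'deg',(np.degrees(np.arctan2(e[1],e[0]))%180).round(1),m.sum(),'z',np.median(W[m][:,2]).round(4))
E
python3 - <<'E'
from wr import *
W,f=world('wr1'); Z=W[...,2]
m=np.zeros(Z.shape,bool); m[130:280,255:530]=1
for lo,hi in((.053,.061),(.098,.115)):
    k,l,s,c=cv2.connectedComponentsWithStats((m&(Z>lo)&(Z<hi)).astype(np.uint8))
    for i in range(1,k):
        if s[i,4]>40: rect(W,l==i,c[i].round())
E
```

```text
[288. 198.] [ 515.4 -117.1] [70.2 10.8] deg 12.6 1046 z 0.0559
[323. 202.] [ 521.8 -145.5] [70.1 10.6] deg 12.5 1029 z 0.056
[363. 206.] [ 529.3 -179.1] [70.1 10.4] deg 12.4 988 z 0.056
[410. 212.] [ 537.9 -218.8] [70.4 11.1] deg 12.3 1060 z 0.0559
[448. 216.] [ 545.  -250.2] [70.2 10.7] deg 12.3 1035 z 0.056
[497. 185.] [ 584.1 -277.9] [ 6.4 11.8] deg 95.2 105 z 0.0561
[460. 214.] [ 550.3 -258.7] [55.8  6.6] deg 6.1 222 z 0.0572
[492. 229.] [ 551.2 -266.4] [56.8 17.9] deg 12.1 2001 z 0.1043
```

```bash
python3 -c "
from plan import *
plan((0.515,0.362,0.38),-105.4)"
```

```text
n 11 dist mm [  5.3 519.1 -18.1] turn deg [ 0.49  0.22 34.35]
dp [[-0.371, -0.132, 0.015], [-0.377, -0.111, 0.015], [-0.383, -0.09, 0.015], [-0.387, -0.069, 0.015], [-0.39, -0.048, 0.015], [-0.392, -0.027, 0.015], [-0.393, -0.006, 0.015], [-0.393, 0.016, 0.014], [-0.391, 0.037, 0.014], [-0.389, 0.059, 0.014], [-0.385, 0.08, 0.014]]
twist [0.0004, 0.0002, 0.026]
```

>>> {"api": "apply_moves", "payload": {
  "dp": [
    [-0.37, -0.13, 0.015],
    [-0.38, -0.11, 0.015],
    [-0.38, -0.09, 0.015],
    [-0.39, -0.07, 0.015],
    [-0.39, -0.05, 0.015],
    [-0.39, -0.03, 0.015],
    [-0.39, -0.005, 0.015],
    [-0.39, 0.015, 0.015],
    [-0.39, 0.035, 0.015],
    [-0.39, 0.06, 0.015],
    [-0.38, 0.08, 0.015],
    [0, 0, 0]
  ],
  "twist": [
    [0, 0, 0.026],
    [0, 0, 0.026],
    [0, 0, 0.026],
    [0, 0, 0.026],
    [0, 0, 0.026],
    [0, 0, 0.026],
    [0, 0, 0.026],
    [0, 0, 0.026],
    [0, 0, 0.026],
    [0, 0, 0.026],
    [0, 0, 0.026],
    [0, 0, 0]
  ],
  "jaw": [0, 0, 0, 0, 0, 0, 0, 0, 0, 0, 0, 0]
}}

```text
clock: 2.65
tcp_pos: [0.5295, 0.3575, 0.3719]
orientation: [1.823, -2.539, -0.003]
contact_force: [0.0, 0.0, -0.0]
grip_width: 0.0856
```

```bash
python3 - <<'E'
from plan import *; from look import *; from wr import *
st(); snap('wrist','wr2')
W,f=world('wr2'); Z=W[...,2]
k,l,s,c=cv2.connectedComponentsWithStats(((Z>.074)&(Z<.092)&(W[...,0]>.48)&(W[...,0]<.62)).astype(np.uint8))
for i in range(1,k):
    if s[i,4]>40: rect(W,l==i,c[i].round())
E
```

```text
t 2.65 tcp [529.5 357.5 371.9] yaw -108.64 z [-0.0135 -0.0074 -0.9999] F [ 0.05  0.03 -0.04] M [ 0.04  0.03 -0.02] w 85.6 q [-0.45  0.47 -0.33  1.66  0.17  1.06 -2.73]
[503. 121.] [561.7 216.9] [22.8 56.5] deg 179.9 3397 z 0.0837
[314. 227.] [533.3 360.8] [12.  56.1] deg 165.5 1316 z 0.0837
```

View pics/wr2.png

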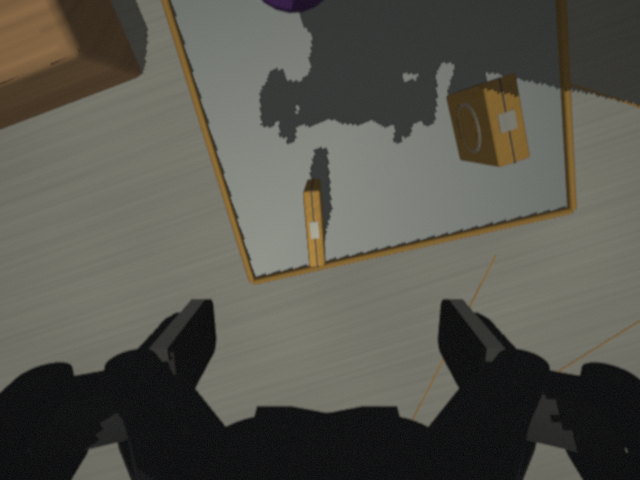

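The wrist view shows the thin compact at (314,227), measured 12.0 × 56 mm at (533.3, 360.8), 165.5°. The thick one is at (503,121). Now I'll align over the thin one.

```bash
python3 -c "
from plan import *
plan((0.5333,0.3608,0.30),-104.5,step=0.03)"
```

```text
n 3 dist mm [  2.8   6.8 -71.7] turn deg [ 0.56 -0.8  -4.26]
dp [[-0.023, -0.003, 0.199], [-0.022, -0.003, 0.199], [-0.021, -0.003, 0.199]]
twist [0.0015, -0.0022, -0.0118]
```

>>> {"api": "apply_moves", "payload": {
  "dp": [
    [-0.022, -0.003, 0.2],
    [-0.022, -0.003, 0.2],
    [-0.021, -0.003, 0.2],
    [0, 0, 0]
  ],
  "twist": [
    [0.0015, -0.0022, -0.012],
    [0.0015, -0.0022, -0.012],
    [0.0015, -0.0022, -0.012],
    [0, 0, 0]
  ],
  "jaw": [0, 0, 0, 0]
}}

```text
clock: 3.1
tcp_pos: [0.5374, 0.3514, 0.2971]
orientation: [1.917, -2.486, 0.01]
contact_force: [-0.8, -1.9, 0.5]
grip_width: 0.0853
```

```bash
python3 -c "
from plan import *
st();plan((0.5333,0.3608,0.218),-104.5,step=0.025)"
```

```text
t 3.1 tcp [537.4 351.4 297.1] yaw -104.73 z [ 0.0021 -0.0064 -1.    ] F [-0.77 -1.93  0.53] M [-0.02  0.07  0.01] w 85.3 q [-0.44  0.56 -0.33  1.71  0.22  0.91 -2.69]
n 4 dist mm [ -4.1   9.4 -79.1] turn deg [-0.21 -0.32 -0.23]
dp [[-0.018, 0.014, 0.165], [-0.018, 0.014, 0.165], [-0.017, 0.014, 0.165], [-0.017, 0.013, 0.165]]
twist [-0.0004, -0.0007, -0.0005]
```

>>> {"api": "apply_moves", "payload": {
  "dp": [
    [-0.035, 0.028, 0.12],
    [-0.035, 0.028, 0.12],
    [0, 0, 0.12],
    [0, 0, 0.12],
    [0, 0, 0]
  ],
  "twist": [
    [-0.001, -0.001, -0.001],
    [-0.001, -0.001, -0.001],
    [0, 0, 0],
    [0, 0, 0],
    [0, 0, 0]
  ],
  "jaw": [0, 0, 0, 0, 0]
}}

```text
clock: 3.6
tcp_pos: [0.535, 0.3579, 0.2373]
orientation: [1.916, -2.49, 0.004]
contact_force: [-0.2, -0.2, -0.9]
grip_width: 0.0856
```

```bash
python3 -c "
from plan import *
st();plan((0.5333,0.3608,0.218),-104.5,step=0.025)"
```

```text
t 3.6 tcp [535.  357.9 237.3] yaw -104.84 z [ 0.0014 -0.002  -1.    ] F [-0.24 -0.21 -0.92] M [-0.01 -0.03  0.01] w 85.6 q [-0.46  0.63 -0.31  1.74  0.25  0.81 -2.72]
n 1 dist mm [ -1.7   2.9 -19.3] turn deg [-0.11 -0.09 -0.34]
dp [[-0.02, 0.021, 0.161]]
twist [-0.0009, -0.0007, -0.0028]
```

>>> {"api": "apply_moves", "payload": {
  "dp": [
    [-0.02, 0.02, 0.08],
    [-0.01, 0.005, 0.08],
    [0, 0, 0]
  ],
  "twist": [
    [-0.001, -0.001, -0.003],
    [0, 0, 0],
    [0, 0, 0]
  ],
  "jaw": [0, 0, 0]
}}

```text
clock: 3.9
tcp_pos: [0.5331, 0.3629, 0.2168]
orientation: [-1.924, 2.482, 0.001]
contact_force: [0.6, -0.1, -0.4]
grip_width: 0.0858
```

```bash
python3 -c "
from plan import *
st();plan((0.5333,0.3608,0.218),-104.5,step=0.025)"
```

```text
t 3.9 tcp [533.1 362.9 216.8] yaw -104.43 z [ 4.0e-04  1.4e-03 -1.0e+00] F [ 0.56 -0.09 -0.38] M [-0.06  0.03 -0.03] w 85.8 q [-0.48  0.66 -0.3   1.75  0.27  0.77 -2.73]
n 1 dist mm [ 0.2 -2.1  1.2] turn deg [-0.    0.08  0.07]
dp [[0.016, -0.006, -0.01]]
twist [-0.0, 0.0007, 0.0005]
```

>>> {"api": "apply_moves", "payload": {
  "dp": [
    [0.015, 0, -0.01],
    [0, 0, 0],
    [0, 0, 0],
    [0, 0, 0],
    [0, 0, 0],
    [0, 0, 0],
    [0, 0, 0],
    [0, 0, 0],
    [0, 0, 0],
    [0, 0, 0]
  ],
  "twist": [
    [0, 0, 0],
    [0, 0, 0],
    [0, 0, 0],
    [0, 0, 0],
    [0, 0, 0],
    [0, 0, 0],
    [0, 0, 0],
    [0, 0, 0],
    [0, 0, 0],
    [0, 0, 0]
  ],
  "jaw": [0, 60, 120, 180, 255, 255, 255, 255, 255, 255],
  "grip_force": 40
}}

```text
clock: 4.9
tcp_pos: [0.5332, 0.3614, 0.2198]
orientation: [-1.922, 2.48, 0.001]
contact_force: [0.4, -0.1, 0.8]
grip_width: 0.0115
```

```bash
python3 -c "
from plan import *
st()"
```

```text
t 4.9 tcp [533.2 361.4 219.8] yaw -104.45 z [ 0.0028  0.0029 -1.    ] F [ 0.37 -0.05  0.85] M [-0.04  0.01 -0.01] w 11.5 q [-0.47  0.66 -0.3   1.75  0.27  0.77 -2.73]
```

>>> {"api": "apply_moves", "payload": {
  "dp": [
    [0, 0, -0.1],
    [0, 0, -0.3],
    [0, 0, -0.4],
    [0, 0, -0.35],
    [0, 0, 0]
  ],
  "twist": [
    [0, 0, 0],
    [0, 0, 0],
    [0, 0, 0],
    [0, 0, 0],
    [0, 0, 0]
  ],
  "jaw": [255, 255, 255, 255, 255]
}}

```text
clock: 5.4
tcp_pos: [0.5323, 0.3609, 0.364]
orientation: [-1.925, 2.482, 0.002]
contact_force: [0.1, 0.2, -0.7]
grip_width: 0.0114
```

```bash
python3 -c "
from plan import *; from look import *
st(); snap('wrist','wr3'); plan((0.5186,-0.1313,0.345),-77.5,step=0.045)"
```

```text
t 5.4 tcp [532.3 360.9 364. ] yaw -104.4 z [-3.0e-04  1.3e-03 -1.0e+00] F [ 0.14  0.22 -0.72] M [ 0.06 -0.03 -0.06] w 11.4 q [-0.44  0.49 -0.35  1.66  0.19  1.03 -2.67]
n 11 dist mm [ -13.2 -491.6  -16.3] turn deg [  0.18  -0.06 -26.9 ]
dp [[0.363, -0.083, 0.013], [0.366, -0.067, 0.013], [0.369, -0.052, 0.013], [0.371, -0.036, 0.013], [0.372, -0.02, 0.013], [0.373, -0.004, 0.013], [0.372, 0.012, 0.013], [0.372, 0.028, 0.013], [0.37, 0.043, 0.013], [0.368, 0.059, 0.012], [0.365, 0.075, 0.012]]
twist [0.0001, -0.0, -0.0204]
```

View pics/wr3.png

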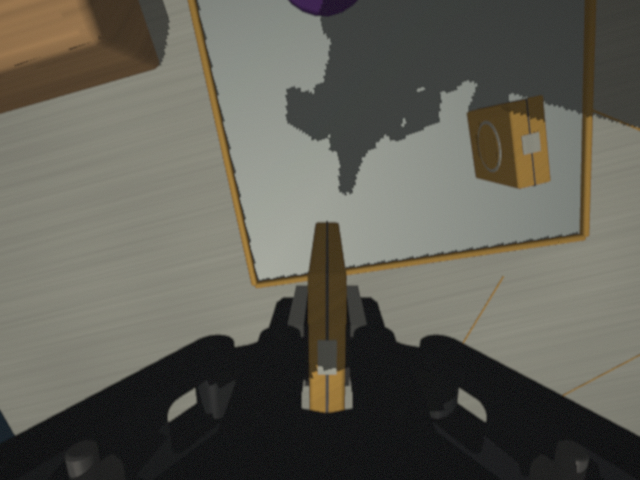

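The compact is held square between the fingers, at (327,220)–(327,410). I'll measure where it sits in the hand from depth and colour.

```bash
cat > held.py <<'E'
from wr import *
import sys
def held(tag):
    f=pickle.load(open(tag+'.pkl','rb')); K,z,H=f['intrinsics'],f['z_map'],f['hand_eye']
    hsv=cv2.cvtColor(f['color'],cv2.COLOR_RGB2HSV)
    m=(hsv[...,0]>8)&(hsv[...,0]<28)&(hsv[...,1]>90)&(z>0.02)
    v,u=np.mgrid[:480,:640]
    P=np.stack([(u-K[0,2])/K[0,0]*z,(v-K[1,2])/K[1,1]*z,z],-1)
    T=(P@H[:3,:3].T+H[:3,3])*1000
    m&=(np.abs(T[...,0])<25)&(T[...,2]<225)
    q=T[m]
    print('tool frame mm pct1/50/99:',np.percentile(q,[1,50,99],axis=0).round(1).tolist(),m.sum())
    # front narrow face (small y): bins along z
    for a in range(130,215,10):
        s=q[(q[:,2]>=a)&(q[:,2]<a+10)]
        if len(s)>20: print(a,len(s),'x',np.percentile(s[:,0],[3,97]).round(1),'ymin',np.percentile(s[:,1],[3,50,97]).round(1))
held(sys.argv[1])
E
python3 held.py wr3
```

```text
tool frame mm pct1/50/99: [[-4.5, -28.1, 134.7], [0.9, -14.5, 136.5], [7.2, 19.9, 201.7]] 5597
130 4318 x [-4.3  7. ] ymin [-27.6  -9.2  19. ]
140 337 x [-5.1  7.6] ymin [-28.3 -27.8 -10.7]
150 246 x [-3.8  6.5] ymin [-28.1 -27.8 -27.2]
160 197 x [-3.6  6.4] ymin [-28.1 -27.8 -27.5]
170 155 x [-3.5  6.4] ymin [-28.1 -27.8 -27.4]
180 131 x [-3.5  6.4] ymin [-28.  -27.7 -27.4]
190 100 x [-3.4  6.4] ymin [-28.  -27.7 -27.5]
200 71 x [-3.5  6.2] ymin [-27.9 -27.7 -27.4]
```

>>> {"api": "apply_moves", "payload": {
  "dp": [
    [0.2, -0.045, 0],
    [0.36, -0.08, 0.01],
    [0.37, -0.06, 0.01],
    [0.37, -0.05, 0.01],
    [0.37, -0.035, 0.01],
    [0.37, -0.02, 0.01],
    [0.37, -0.005, 0.01],
    [0.37, 0.01, 0.01],
    [0.37, 0.03, 0.01],
    [0.37, 0.045, 0.01],
    [0.36, 0.06, 0.01],
    [0.2, 0.04, 0.01],
    [0, 0, 0]
  ],
  "twist": [
    [0, 0, -0.01],
    [0, 0, -0.02],
    [0, 0, -0.02],
    [0, 0, -0.02],
    [0, 0, -0.02],
    [0, 0, -0.02],
    [0, 0, -0.02],
    [0, 0, -0.02],
    [0, 0, -0.02],
    [0, 0, -0.02],
    [0, 0, -0.02],
    [0, 0, -0.01],
    [0, 0, 0]
  ],
  "jaw": [255, 255, 255, 255, 255, 255, 255, 255, 255, 255, 255, 255, 255]
}}

```text
clock: 6.75
tcp_pos: [0.5217, -0.1531, 0.3373]
orientation: [2.453, -1.939, -0.027]
contact_force: [-0.0, -0.2, -1.2]
grip_width: 0.0116
```

```bash
python3 -c "
from plan import *
st(); plan((0.5183,-0.130,0.32),-77.5,step=0.02)"
```

```text
t 6.75 tcp [ 521.7 -153.1  337.3] yaw -76.64 z [-2.280e-02 -9.000e-04 -9.997e-01] F [-0.03 -0.17 -1.22] M [-0.   -0.02  0.01] w 11.6 q [ 0.41  0.36 -0.3   1.91  0.14  0.91 -1.29]
n 2 dist mm [ -3.4  23.1 -17.3] turn deg [1.28 0.24 0.86]
dp [[-0.097, -0.01, 0.072], [-0.097, -0.008, 0.072]]
twist [0.0053, 0.001, 0.0036]
```

>>> {"api": "apply_moves", "payload": {
  "dp": [
    [-0.065, -0.006, 0.03],
    [-0.065, -0.006, 0.04],
    [-0.065, -0.006, 0.03],
    [0, 0, 0],
    [0, 0, 0]
  ],
  "twist": [
    [0.005, 0.001, 0.0035],
    [0.005, 0.001, 0.0035],
    [0, 0, 0],
    [0, 0, 0],
    [0, 0, 0]
  ],
  "jaw": [255, 255, 255, 255, 255]
}}

```text
clock: 7.25
tcp_pos: [0.5171, -0.1222, 0.3225]
orientation: [-2.455, 1.96, 0.007]
contact_force: [0.4, 0.2, 0.0]
grip_width: 0.0115
```

```bash
python3 -c "
from plan import *; from look import *
st(); snap('wrist','wr4'); st(); plan((0.5183,-0.130,0.285),-77.5,step=0.02)"; python3 held.py wr4 | head -3; python3 - <<'E'
from wr import *
W,f=world('wr4'); Z=W[...,2]
k,l,s,c=cv2.connectedComponentsWithStats(((Z>.052)&(Z<.061)&(W[...,1]<-.08)).astype(np.uint8))
for i in range(1,k):
    if s[i,4]>100: rect(W,l==i,c[i].round())
E
```

```text
t 7.25 tcp [ 517.1 -122.2  322.5] yaw -77.19 z [-0.0036  0.0031 -1.    ] F [0.41 0.23 0.03] M [ 0.01 -0.02  0.02] w 11.5 q [ 0.37  0.36 -0.31  1.96  0.14  0.85 -1.36]
t 7.3 tcp [ 517.2 -122.1  322.5] yaw -77.19 z [-0.0036  0.0033 -1.    ] F [-0.36  0.26 -0.78] M [ 0.03  0.   -0.01] w 11.3 q [ 0.37  0.36 -0.31  1.96  0.14  0.85 -1.36]
n 2 dist mm [  1.1  -7.9 -37.5] turn deg [0.16 0.23 0.31]
dp [[0.034, 0.002, 0.156], [0.034, 0.003, 0.156]]
twist [0.0007, 0.001, 0.0013]
tool frame mm pct1/50/99: [[-4.7, -27.5, 134.6], [1.6, -14.2, 136.4], [7.0, 20.3, 203.7]] 5688
130 4318 x [-4.4  6.8] ymin [-27.   -8.6  19.7]
140 346 x [-5.3  7.3] ymin [-27.6 -27.2 -10.1]
[317. 210.] [ 529.2 -114. ] [42.5 10.4] deg 12.1 644 z 0.0558
[362. 239.] [ 522.1 -145.3] [70.2 10.9] deg 12.4 1668 z 0.0558
[415. 242.] [ 529.2 -178.9] [70.8 10.2] deg 12.5 1659 z 0.056
[476. 242.] [ 538.  -218.5] [70.5 12.1] deg 12.3 1880 z 0.0558
[535. 237.] [ 548.6 -267.4] [70.8 47.1] deg 12.1 2799 z 0.056
```

View pics/wr4.png

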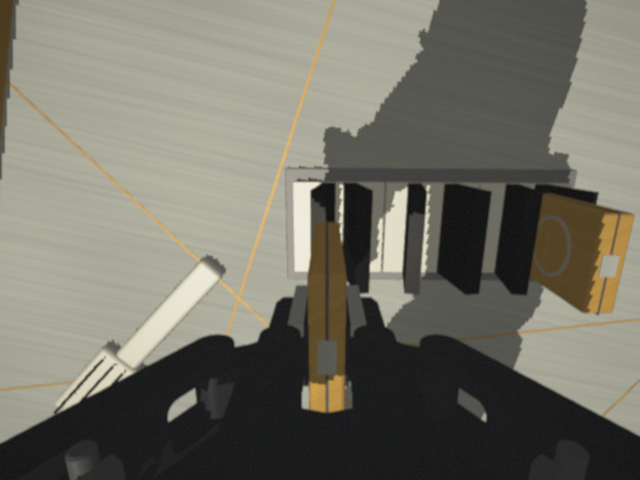

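>>> {"api": "apply_moves", "payload": {
  "dp": [
    [0.025, 0, 0.06],
    [0.025, 0, 0.1],
    [0.01, 0, 0.1],
    [0, 0, 0.03],
    [0, 0, 0]
  ],
  "twist": [
    [0.0007, 0.001, 0.001],
    [0, 0.0005, 0.001],
    [0, 0, 0],
    [0, 0, 0],
    [0, 0, 0]
  ],
  "jaw": [255, 255, 255, 255, 255]
}}

```text
clock: 7.8
tcp_pos: [0.519, -0.1301, 0.2843]
orientation: [2.45, -1.965, -0.002]
contact_force: [0.3, -0.4, -0.9]
grip_width: 0.0117
```

```bash
python3 -c "
from plan import *
st(); plan((0.5183,-0.130,0.275),-77.5,step=0.02)"
```

```text
t 7.8 tcp [ 519.  -130.1  284.3] yaw -77.48 z [-1.5e-03 -1.0e-04 -1.0e+00] F [ 0.33 -0.37 -0.89] M [ 0.02  0.02 -0.02] w 11.7 q [ 0.37  0.42 -0.3   1.98  0.17  0.77 -1.38]
n 1 dist mm [-0.7  0.1 -9.3] turn deg [0.08 0.02 0.02]
dp [[-0.002, 0.005, 0.077]]
twist [0.0007, 0.0001, 0.0002]
```

>>> {"api": "apply_moves", "payload": {
  "dp": [
    [0, 0.004, 0.04],
    [0, 0, 0.04],
    [0, 0, 0.04],
    [0, 0, 0.02],
    [0, 0, 0.01],
    [0, 0, 0]
  ],
  "twist": [
    [0.0005, 0, 0],
    [0, 0, 0],
    [0, 0, 0],
    [0, 0, 0],
    [0, 0, 0],
    [0, 0, 0]
  ],
  "jaw": [255, 255, 255, 255, 255, 255]
}}

```text
clock: 8.4
tcp_pos: [0.5186, -0.1304, 0.2649]
orientation: [-2.45, 1.966, 0.0]
contact_force: [0.2, -0.1, -1.0]
grip_width: 0.0117
```

```bash
python3 -c "
from plan import *
st(); plan((0.5183,-0.130,0.25),-77.5,step=0.02)"
```

```text
t 8.4 tcp [ 518.6 -130.4  264.9] yaw -77.5 z [ 1.e-04  2.e-04 -1.e+00] F [ 0.25 -0.08 -1.01] M [ 0.02  0.05 -0.05] w 11.7 q [ 0.36  0.45 -0.29  1.99  0.19  0.73 -1.39]
n 1 dist mm [ -0.3   0.4 -14.9] turn deg [-0.01  0.01 -0.  ]
dp [[-0.004, 0.002, 0.124]]
twist [-0.0001, 0.0001, -0.0]
```

>>> {"api": "apply_moves", "payload": {
  "dp": [
    [0, 0, 0.02],
    [0, 0, 0.02],
    [0, 0, 0.02],
    [0, 0, 0]
  ],
  "twist": [
    [0, 0, 0],
    [0, 0, 0],
    [0, 0, 0],
    [0, 0, 0]
  ],
  "jaw": [255, 255, 255, 255]
}}

```text
clock: 8.8
tcp_pos: [0.5189, -0.1304, 0.2575]
orientation: [-2.45, 1.966, -0.001]
contact_force: [-0.2, 0.6, -1.1]
grip_width: 0.0113
```

>>> {"api": "apply_moves", "payload": {
  "dp": [
    [0, 0, 0.01],
    [0, 0, 0.01],
    [0, 0, 0]
  ],
  "twist": [
    [0, 0, 0],
    [0, 0, 0],
    [0, 0, 0]
  ],
  "jaw": [255, 255, 255]
}}

```text
clock: 9.1
tcp_pos: [0.5189, -0.1303, 0.2549]
orientation: [-2.45, 1.966, -0.001]
contact_force: [-0.4, 0.3, -0.6]
grip_width: 0.0117
```

```bash
python3 -c "
from plan import *
st()"
```

```text
t 9.1 tcp [ 518.9 -130.3  254.9] yaw -77.5 z [ 0.0012  0.     -1.    ] F [-0.42  0.34 -0.58] M [-0.02  0.06  0.01] w 11.7 q [ 0.36  0.46 -0.28  2.    0.19  0.7  -1.4 ]
```

>>> {"api": "apply_moves", "payload": {
  "dp": [
    [0, 0, 0.01],
    [0, 0, 0.01],
    [0, 0, 0]
  ],
  "twist": [
    [0, 0, 0],
    [0, 0, 0],
    [0, 0, 0]
  ],
  "jaw": [255, 255, 255]
}}

```text
clock: 9.4
tcp_pos: [0.519, -0.1304, 0.2524]
orientation: [-2.45, 1.966, -0.002]
contact_force: [-0.8, 0.4, -1.0]
grip_width: 0.0118
```

>>> {"api": "apply_moves", "payload": {
  "dp": [
    [0, 0, 0.01],
    [0, 0, 0.01],
    [0, 0, 0]
  ],
  "twist": [
    [0, 0, 0],
    [0, 0, 0],
    [0, 0, 0]
  ],
  "jaw": [255, 255, 255]
}}

```text
clock: 9.7
tcp_pos: [0.519, -0.1304, 0.2498]
orientation: [-2.449, 1.966, -0.002]
contact_force: [0.0, -0.5, -1.0]
grip_width: 0.0119
```

>>> {"api": "apply_moves", "payload": {
  "dp": [
    [0, 0, 0.01],
    [0, 0, 0]
  ],
  "twist": [
    [0, 0, 0],
    [0, 0, 0]
  ],
  "jaw": [255, 255]
}}

```text
clock: 9.9
tcp_pos: [0.519, -0.1304, 0.2485]
orientation: [-2.45, 1.966, -0.002]
contact_force: [0.3, 0.6, -0.3]
grip_width: 0.0116
```

>>> {"api": "apply_moves", "payload": {
  "dp": [
    [0, 0, 0.01],
    [0, 0, 0]
  ],
  "twist": [
    [0, 0, 0],
    [0, 0, 0]
  ],
  "jaw": [255, 255]
}}

```text
clock: 10.1
tcp_pos: [0.519, -0.1304, 0.2472]
orientation: [-2.45, 1.966, -0.002]
contact_force: [-0.1, -0.1, -0.4]
grip_width: 0.0116
```

```bash
python3 -c "
from plan import *
st()"
```

```text
t 10.1 tcp [ 519.  -130.4  247.2] yaw -77.49 z [ 0.0014 -0.     -1.    ] F [-0.07 -0.13 -0.44] M [ 0.03 -0.03  0.04] w 11.6 q [ 0.35  0.47 -0.28  2.    0.2   0.69 -1.4 ]
```

>>> {"api": "apply_moves", "payload": {
  "dp": [
    [0, 0, 0.008],
    [0, 0, 0]
  ],
  "twist": [
    [0, 0, 0],
    [0, 0, 0]
  ],
  "jaw": [255, 255]
}}

```text
clock: 10.3
tcp_pos: [0.519, -0.1303, 0.2462]
orientation: [-2.449, 1.966, -0.002]
contact_force: [0.2, 0.4, -1.3]
grip_width: 0.0118
```

>>> {"api": "apply_moves", "payload": {
  "dp": [
    [0, 0, 0.008],
    [0, 0, 0]
  ],
  "twist": [
    [0, 0, 0],
    [0, 0, 0]
  ],
  "jaw": [255, 255]
}}

```text
clock: 10.5
tcp_pos: [0.519, -0.1302, 0.2451]
orientation: [-2.449, 1.966, -0.002]
contact_force: [0.0, -0.4, -1.7]
grip_width: 0.0117
```

>>> {"api": "apply_moves", "payload": {
  "dp": [
    [0, 0, 0.008],
    [0, 0, 0]
  ],
  "twist": [
    [0, 0, 0],
    [0, 0, 0]
  ],
  "jaw": [255, 255]
}}

```text
clock: 10.7
tcp_pos: [0.5191, -0.1301, 0.2441]
orientation: [-2.449, 1.965, -0.002]
contact_force: [-0.1, -0.1, -0.9]
grip_width: 0.0114
```

>>> {"api": "apply_moves", "payload": {
  "dp": [
    [0, 0, 0.008],
    [0, 0, 0]
  ],
  "twist": [
    [0, 0, 0],
    [0, 0, 0]
  ],
  "jaw": [255, 255]
}}

```text
clock: 10.9
tcp_pos: [0.5191, -0.13, 0.2431]
orientation: [-2.449, 1.965, -0.002]
contact_force: [-0.1, -0.1, -0.9]
grip_width: 0.0118
```

>>> {"api": "apply_moves", "payload": {
  "dp": [
    [0, 0, 0.008],
    [0, 0, 0]
  ],
  "twist": [
    [0, 0, 0],
    [0, 0, 0]
  ],
  "jaw": [255, 255]
}}

```text
clock: 11.1
tcp_pos: [0.5192, -0.1299, 0.2425]
orientation: [-2.449, 1.965, -0.002]
contact_force: [-0.2, 0.2, -0.5]
grip_width: 0.0116
```

```bash
python3 -c "
from plan import *; from look import *
st();snap('wrist','wr5'); st()"; python3 held.py wr5
```

```text
t 11.1 tcp [ 519.2 -129.9  242.5] yaw -77.48 z [ 1.9e-03  3.0e-04 -1.0e+00] F [-0.15  0.2  -0.51] M [ 0.11  0.1  -0.01] w 11.6 q [ 0.35  0.48 -0.28  2.01  0.2   0.68 -1.41]
t 11.15 tcp [ 519.2 -129.9  242.4] yaw -77.48 z [ 1.8e-03  4.0e-04 -1.0e+00] F [-0.45  0.91  0.66] M [ 0.16  0.24 -0.01] w 11.3 q [ 0.35  0.48 -0.28  2.01  0.2   0.68 -1.41]
tool frame mm pct1/50/99: [[-5.6, -27.5, 134.7], [0.7, -14.6, 136.5], [8.0, 20.4, 207.4]] 5883
130 4308 x [-4.5  6.8] ymin [-27.   -8.7  19.4]
140 362 x [-5.2  7.5] ymin [-27.6 -27.2 -10.3]
150 278 x [-4.8  7.7] ymin [-27.5 -27.1 -10.2]
160 218 x [-4.4  6.6] ymin [-27.5 -27.1 -26.5]
170 171 x [-4.3  6.7] ymin [-27.4 -27.1 -26.5]
180 149 x [-4.5  7. ] ymin [-27.3 -27.1  -5.9]
190 175 x [-8.1 10.2] ymin [-27.3 -26.9  -5.1]
200 161 x [-6.6  8.6] ymin [-27.2 -26.8 -15.8]
```

View pics/wr5.png

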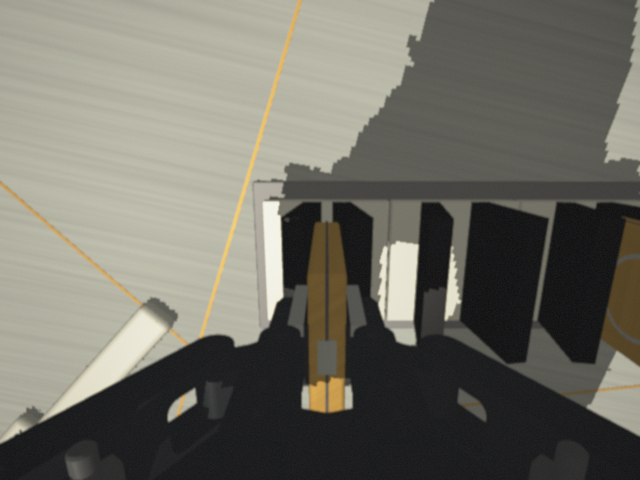

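The compact is in the slot between both black walls (u≈283–372), and contact is beginning with a small +y push. I'll go on in small steps.

>>> {"api": "apply_moves", "payload": {
  "dp": [
    [0, 0, 0.008],
    [0, 0, 0]
  ],
  "twist": [
    [0, 0, 0],
    [0, 0, 0]
  ],
  "jaw": [255, 255]
}}

```text
clock: 11.35
tcp_pos: [0.5193, -0.1299, 0.2422]
orientation: [-2.449, 1.965, -0.002]
contact_force: [-0.7, -0.3, -1.8]
grip_width: 0.0115
```

```bash
python3 -c "
from plan import *
st()"
```

```text
t 11.35 tcp [ 519.3 -129.9  242.2] yaw -77.49 z [ 1.9e-03  1.0e-04 -1.0e+00] F [-0.74 -0.31 -1.78] M [ 0.08  0.03 -0.04] w 11.5 q [ 0.35  0.48 -0.28  2.01  0.2   0.68 -1.41]
```

>>> {"api": "apply_moves", "payload": {
  "dp": [
    [0, 0, 0.008],
    [0, 0, 0]
  ],
  "twist": [
    [0, 0, 0],
    [0, 0, 0]
  ],
  "jaw": [255, 255]
}}

```text
clock: 11.55
tcp_pos: [0.5193, -0.1298, 0.2422]
orientation: [-2.449, 1.966, -0.003]
contact_force: [-0.6, 1.2, -2.8]
grip_width: 0.0115
```

```bash
python3 -c "
from plan import *
st()"
```

```text
t 11.55 tcp [ 519.3 -129.8  242.2] yaw -77.5 z [ 2.e-03 -3.e-04 -1.e+00] F [-0.62  1.22 -2.8 ] M [ 0.12  0.06 -0.05] w 11.5 q [ 0.35  0.48 -0.28  2.01  0.2   0.68 -1.41]
```

>>> {"api": "apply_moves", "payload": {
  "dp": [
    [0, 0, 0.012]
  ],
  "twist": [
    [0, 0, 0]
  ],
  "jaw": [255]
}}

```text
clock: 11.65
tcp_pos: [0.5195, -0.1297, 0.2418]
orientation: [-2.449, 1.966, -0.003]
contact_force: [-7.4, 1.0, 22.5]
grip_width: 0.012
```

```bash
python3 -c "
from plan import *
st()"
```

```text
t 11.65 tcp [ 519.5 -129.7  241.8] yaw -77.51 z [ 2.2e-03 -6.0e-04 -1.0e+00] F [-7.36  1.01 22.47] M [ 0.52  1.65 -0.02] w 12.0 q [ 0.35  0.48 -0.28  2.01  0.2   0.68 -1.41]
```

>>> {"api": "apply_moves", "payload": {
  "dp": [
    [0, 0, 0.012]
  ],
  "twist": [
    [0, 0, 0]
  ],
  "jaw": [255]
}}

```text
clock: 11.75
tcp_pos: [0.5196, -0.1296, 0.2417]
orientation: [-2.45, 1.967, -0.003]
contact_force: [-7.4, 2.3, 22.8]
grip_width: 0.0115
```

```bash
python3 -c "
from plan import *
st()"
```

```text
t 11.75 tcp [ 519.6 -129.6  241.7] yaw -77.52 z [ 0.0019 -0.0011 -1.    ] F [-7.39  2.31 22.81] M [0.48 1.91 0.  ] w 11.5 q [ 0.35  0.48 -0.28  2.    0.2   0.68 -1.41]
```

>>> {"api": "apply_moves", "payload": {
  "dp": [
    [0, 0.003, 0.006]
  ],
  "twist": [
    [0, 0, 0]
  ],
  "jaw": [255]
}}

```text
clock: 11.85
tcp_pos: [0.5194, -0.1296, 0.2419]
orientation: [-2.45, 1.966, -0.004]
contact_force: [-1.1, 1.8, 4.4]
grip_width: 0.0119
```

```bash
python3 -c "
from plan import *
st()"
```

```text
t 11.85 tcp [ 519.4 -129.6  241.9] yaw -77.51 z [ 0.0023 -0.0014 -1.    ] F [-1.08  1.82  4.43] M [ 0.28  0.44 -0.06] w 11.9 q [ 0.35  0.48 -0.28  2.01  0.21  0.68 -1.41]
```

>>> {"api": "apply_moves", "payload": {
  "dp": [
    [0, 0.003, 0.006]
  ],
  "twist": [
    [0, 0, 0]
  ],
  "jaw": [255]
}}

```text
clock: 11.95
tcp_pos: [0.5192, -0.1295, 0.2418]
orientation: [-2.449, 1.966, -0.005]
contact_force: [-0.9, 1.9, 7.2]
grip_width: 0.0118
```

```bash
python3 -c "
from plan import *
st()"
```

```text
t 11.95 tcp [ 519.2 -129.5  241.8] yaw -77.51 z [ 0.0031 -0.0016 -1.    ] F [-0.92  1.86  7.22] M [0.28 0.6  0.  ] w 11.8 q [ 0.35  0.48 -0.28  2.01  0.21  0.68 -1.41]
```

>>> {"api": "apply_moves", "payload": {
  "dp": [
    [-0.002, 0.001, 0.007],
    [-0.002, 0.001, 0.007]
  ],
  "twist": [
    [0, 0, 0],
    [0, 0, 0]
  ],
  "jaw": [255, 255]
}}

```text
clock: 12.15
tcp_pos: [0.5192, -0.1293, 0.2418]
orientation: [-2.449, 1.967, -0.007]
contact_force: [-4.3, 1.1, 11.8]
grip_width: 0.0115
```

```bash
python3 -c "
from plan import *
st()"
```

```text
t 12.15 tcp [ 519.2 -129.3  241.8] yaw -77.53 z [ 0.0037 -0.0027 -1.    ] F [-4.34  1.09 11.82] M [ 0.22  0.98 -0.  ] w 11.5 q [ 0.35  0.48 -0.28  2.01  0.21  0.68 -1.41]
```

>>> {"api": "apply_moves", "payload": {
  "dp": [
    [-0.001, 0.001, 0.008],
    [-0.001, 0.001, 0.008]
  ],
  "twist": [
    [0, 0, 0],
    [0, 0, 0]
  ],
  "jaw": [255, 255]
}}

```text
clock: 12.35
tcp_pos: [0.5191, -0.1291, 0.2418]
orientation: [2.449, -1.967, 0.009]
contact_force: [-4.6, 0.5, 14.3]
grip_width: 0.0113
```

```bash
python3 -c "
from plan import *
st()"
```

```text
t 12.35 tcp [ 519.1 -129.1  241.8] yaw -77.54 z [ 0.0041 -0.0036 -1.    ] F [-4.63  0.47 14.25] M [0.36 1.18 0.  ] w 11.3 q [ 0.35  0.48 -0.27  2.01  0.21  0.67 -1.41]
```

>>> {"api": "apply_moves", "payload": {
  "dp": [
    [0, 0.001, 0.007],
    [0, 0.001, 0.007],
    [0, 0, 0.002],
    [0, 0, 0],
    [0, 0, 0],
    [0, 0, 0],
    [0, 0, 0],
    [0, 0, 0]
  ],
  "twist": [
    [0, 0, 0],
    [0, 0, 0],
    [0, 0, 0],
    [0, 0, 0],
    [0, 0, 0],
    [0, 0, 0],
    [0, 0, 0],
    [0, 0, 0]
  ],
  "jaw": [255, 255, 255, 255, 235, 200, 140, 100]
}}

```text
clock: 13.15
tcp_pos: [0.5192, -0.1292, 0.2413]
orientation: [2.449, -1.967, 0.011]
contact_force: [0.1, 0.0, 0.3]
grip_width: 0.0471
```

```bash
python3 -c "
from plan import *; from look import *
st(); snap('wrist','wr6'); st()"; python3 held.py wr6
```

```text
t 13.15 tcp [ 519.2 -129.2  241.3] yaw -77.54 z [ 0.0049 -0.0046 -1.    ] F [0.1  0.01 0.27] M [-0.02 -0.01  0.01] w 47.1 q [ 0.35  0.48 -0.27  2.01  0.21  0.67 -1.42]
t 13.2 tcp [ 519.2 -129.3  241.3] yaw -77.54 z [ 0.0049 -0.0046 -1.    ] F [-0.39 -1.09  1.01] M [ 0.03  0.03 -0.01] w 51.4 q [ 0.35  0.48 -0.27  2.01  0.21  0.67 -1.42]
tool frame mm pct1/50/99: [[-8.5, -27.4, 134.1], [0.4, -14.8, 135.9], [9.8, 20.6, 207.0]] 5922
130 4273 x [-4.8  6.3] ymin [-27.   -9.1  19. ]
140 323 x [-4.7  6.3] ymin [-27.5 -27.1 -26.5]
150 269 x [-4.7  6.2] ymin [-27.4 -27.  -26.4]
160 208 x [-4.8  6.2] ymin [-27.4 -27.  -26.2]
170 174 x [-4.7  6.2] ymin [-27.2 -26.9 -26.2]
180 240 x [-8.7 10. ] ymin [-27.1 -26.7  31.9]
190 227 x [-8.5  9.9] ymin [-27.1 -25.2  22.3]
200 149 x [-6.6  8.1] ymin [-27.  -26.6 -17.3]
```

View pics/wr6.png

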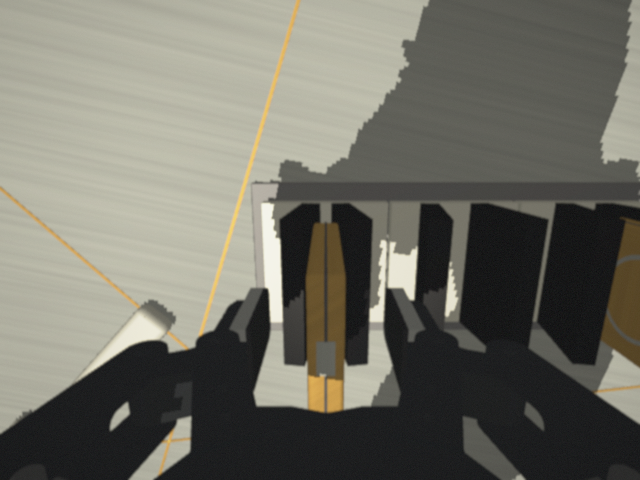

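The thin compact stands upright and centred between the walls at (325,220)–(325,410). Its centre is about 10 mm above the mouth, the force was balanced at about 12–14 N, and nothing moved on release. Next I'll retreat and go to the thick one.

>>> {"api": "apply_moves", "payload": {
  "dp": [
    [0, 0, -0.1],
    [0, 0, -0.3],
    [0, 0, -0.4],
    [0, 0, -0.2],
    [0, 0, 0]
  ],
  "twist": [
    [0, 0, 0],
    [0, 0, 0],
    [0, 0, 0],
    [0, 0, 0],
    [0, 0, 0]
  ],
  "jaw": [80, 40, 0, 0, 0]
}}

```text
clock: 13.7
tcp_pos: [0.5185, -0.1286, 0.3678]
orientation: [2.449, -1.966, 0.008]
contact_force: [0.3, 0.3, 0.2]
grip_width: 0.0854
```

```bash
python3 -c "
from plan import *
st(); plan((0.562,0.218,0.36),-90.3,step=0.045)"
```

```text
t 13.7 tcp [ 518.5 -128.6  367.8] yaw -77.51 z [ 0.0037 -0.0038 -1.    ] F [0.32 0.32 0.2 ] M [ 0.03 -0.02 -0.05] w 85.4 q [ 0.39  0.31 -0.32  1.91  0.12  0.93 -1.34]
n 8 dist mm [ 43.5 346.6  -7.8] turn deg [-0.19 -0.24 12.79]
dp [[-0.343, -0.122, 0.007], [-0.346, -0.113, 0.007], [-0.349, -0.103, 0.007], [-0.352, -0.093, 0.007], [-0.354, -0.083, 0.007], [-0.356, -0.074, 0.008], [-0.358, -0.064, 0.008], [-0.36, -0.054, 0.008]]
twist [-0.0002, -0.0002, 0.0133]
```

>>> {"api": "apply_moves", "payload": {
  "dp": [
    [-0.34, -0.12, 0.01],
    [-0.35, -0.11, 0.01],
    [-0.35, -0.1, 0.01],
    [-0.35, -0.09, 0.01],
    [-0.35, -0.08, 0.01],
    [-0.36, -0.07, 0.01],
    [-0.32, -0.06, 0.01],
    [-0.15, -0.03, 0.01],
    [-0.05, 0, 0],
    [0, 0, 0]
  ],
  "twist": [
    [0, 0, 0.013],
    [0, 0, 0.013],
    [0, 0, 0.013],
    [0, 0, 0.013],
    [0, 0, 0.013],
    [0, 0, 0.013],
    [0, 0, 0.013],
    [0, 0, 0.013],
    [0, 0, 0],
    [0, 0, 0]
  ],
  "jaw": [0, 0, 0, 0, 0, 0, 0, 0, 0, 0]
}}

```text
clock: 14.7
tcp_pos: [0.5583, 0.2028, 0.3549]
orientation: [2.204, -2.235, 0.01]
contact_force: [-0.5, -0.4, 0.3]
grip_width: 0.0851
```

```bash
python3 - <<'E'
from plan import *; from look import *; from wr import *
st(); snap('wrist','wr7')
W,f=world('wr7'); Z=W[...,2]
k,l,s,c=cv2.connectedComponentsWithStats(((Z>.074)&(Z<.092)&(W[...,0]>.48)&(W[...,0]<.66)).astype(np.uint8))
for i in range(1,k):
    if s[i,4]>100: rect(W,l==i,c[i].round())
plan((0.562,0.218,0.28),-90.3,step=0.025)
E
```

```text
t 14.7 tcp [558.3 202.8 354.9] yaw -90.8 z [ 0.0025 -0.0062 -1.    ] F [-0.49 -0.42  0.3 ] M [-0.02 -0.01 -0.  ] w 85.1 q [-0.16  0.42 -0.38  1.78  0.19  0.97 -2.21]
[302. 237.] [561.8 216.5] [22.1 56.4] deg 179.6 2736 z 0.0837
n 4 dist mm [  3.7  16.1 -74.9] turn deg [-0.15 -0.38 -0.57]
dp [[-0.035, -0.007, 0.156], [-0.034, -0.007, 0.156], [-0.034, -0.007, 0.156], [-0.034, -0.007, 0.156]]
twist [-0.0003, -0.0008, -0.0012]
```

View pics/wr7.png

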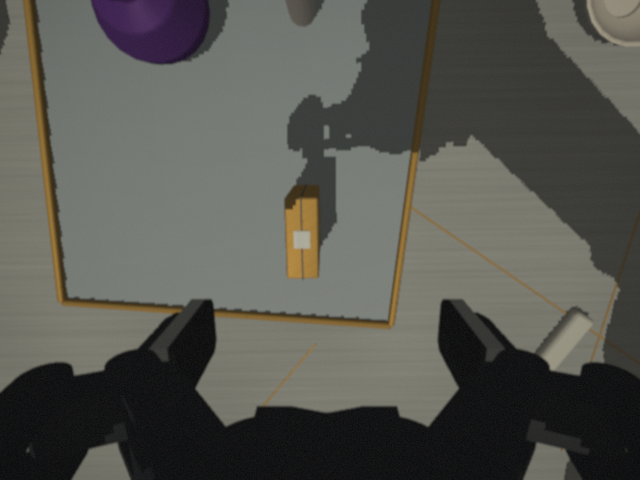

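The thick compact is clear at (302,237), 22 × 56 mm, at (561.8, ~217.9), and the jaws straddle it. Descending.

>>> {"api": "apply_moves", "payload": {
  "dp": [
    [-0.04, -0.01, 0.1],
    [-0.04, -0.01, 0.16],
    [-0.03, -0.005, 0.16],
    [-0.01, 0, 0.1],
    [0, 0, 0.05],
    [0, 0, 0]
  ],
  "twist": [
    [0, -0.001, -0.002],
    [0, -0.001, -0.002],
    [0, -0.001, 0],
    [0, 0, 0],
    [0, 0, 0],
    [0, 0, 0]
  ],
  "jaw": [0, 0, 0, 0, 0, 0]
}}

```text
clock: 15.35
tcp_pos: [0.563, 0.2074, 0.2814]
orientation: [2.202, -2.238, 0.008]
contact_force: [-0.6, -0.1, -0.3]
grip_width: 0.0854
```

```bash
python3 -c "
from plan import *
st(); plan((0.562,0.218,0.2175),-90.4,step=0.02)"
```

```text
t 15.35 tcp [563.  207.4 281.4] yaw -90.92 z [ 0.0022 -0.0049 -1.    ] F [-0.61 -0.13 -0.33] M [-0.05 -0.06 -0.04] w 85.4 q [-0.19  0.52 -0.36  1.83  0.24  0.84 -2.25]
n 4 dist mm [ -1.   10.6 -63.9] turn deg [-0.13 -0.28 -0.52]
dp [[-0.023, 0.003, 0.133], [-0.023, 0.003, 0.133], [-0.022, 0.003, 0.133], [-0.022, 0.002, 0.133]]
twist [-0.0003, -0.0006, -0.0011]
```

>>> {"api": "apply_moves", "payload": {
  "dp": [
    [-0.05, 0.003, 0.08],
    [-0.04, 0.003, 0.13],
    [-0.015, 0, 0.13],
    [-0.01, 0, 0.12],
    [0, 0, 0.03],
    [0, 0, 0]
  ],
  "twist": [
    [0, -0.001, -0.002],
    [0, -0.001, -0.002],
    [0, 0, 0],
    [0, 0, 0],
    [0, 0, 0],
    [0, 0, 0]
  ],
  "jaw": [0, 0, 0, 0, 0, 0]
}}

```text
clock: 15.95
tcp_pos: [0.563, 0.2221, 0.2181]
orientation: [-2.212, 2.228, -0.004]
contact_force: [-0.1, -0.3, -0.2]
grip_width: 0.0852
```

```bash
python3 -c "
from plan import *
st(); plan((0.562,0.218,0.2175),-90.4,step=0.02)"
```

```text
t 15.95 tcp [563.  222.1 218.1] yaw -90.41 z [ 3.5e-03  1.0e-04 -1.0e+00] F [-0.14 -0.28 -0.24] M [-0.02  0.05  0.03] w 85.2 q [-0.23  0.61 -0.33  1.85  0.29  0.73 -2.3 ]
n 1 dist mm [-1.  -4.1 -0.6] turn deg [-0.2   0.01 -0.01]
dp [[0.034, 0.008, 0.005]]
twist [-0.0017, 0.0, -0.0001]
```

>>> {"api": "apply_moves", "payload": {
  "dp": [
    [0.02, 0.008, 0.003],
    [0.012, 0, 0],
    [0, 0, 0],
    [0, 0, 0],
    [0, 0, 0],
    [0, 0, 0],
    [0, 0, 0],
    [0, 0, 0],
    [0, 0, 0],
    [0, 0, 0],
    [0, 0, 0]
  ],
  "twist": [
    [-0.0015, 0, 0],
    [0, 0, 0],
    [0, 0, 0],
    [0, 0, 0],
    [0, 0, 0],
    [0, 0, 0],
    [0, 0, 0],
    [0, 0, 0],
    [0, 0, 0],
    [0, 0, 0],
    [0, 0, 0]
  ],
  "jaw": [0, 0, 50, 100, 150, 200, 255, 255, 255, 255, 255]
}}

```text
clock: 17.05
tcp_pos: [0.5628, 0.2177, 0.2197]
orientation: [-2.21, 2.228, -0.003]
contact_force: [0.3, 0.4, 1.2]
grip_width: 0.0218
```

```bash
python3 -c "
from plan import *
st()"
```

```text
t 17.05 tcp [562.8 217.7 219.7] yaw -90.46 z [ 3.3e-03  8.0e-04 -1.0e+00] F [0.28 0.39 1.22] M [-0.09 -0.01  0.04] w 21.8 q [-0.22  0.61 -0.33  1.85  0.29  0.73 -2.29]
```

>>> {"api": "apply_moves", "payload": {
  "dp": [
    [0, 0, -0.1],
    [0, 0, -0.3],
    [0, 0, -0.4],
    [0, 0, -0.35],
    [0, 0, 0]
  ],
  "twist": [
    [0, 0, 0],
    [0, 0, 0],
    [0, 0, 0],
    [0, 0, 0],
    [0, 0, 0]
  ],
  "jaw": [255, 255, 255, 255, 255],
  "grip_force": 50
}}

```text
clock: 17.55
tcp_pos: [0.5616, 0.2178, 0.3635]
orientation: [2.213, -2.228, -0.001]
contact_force: [0.9, -0.2, -1.2]
grip_width: 0.0213
```

```bash
python3 -c "
from plan import *; from look import *
st(); snap('wrist','wr8'); plan((0.5332,-0.1977,0.36),-77.5,step=0.045)"; python3 held.py wr8
```

```text
t 17.55 tcp [561.6 217.8 363.5] yaw -90.39 z [-1.e-03 -1.e-04 -1.e+00] F [ 0.88 -0.15 -1.22] M [ 0.03 -0.07  0.04] w 21.3 q [-0.17  0.43 -0.39  1.76  0.19  1.   -2.22]
n 10 dist mm [ -27.7 -414.9   -0.8] turn deg [  0.26  -0.07 -12.89]
dp [[0.346, 0.021, 0.001], [0.345, 0.028, 0.001], [0.345, 0.036, 0.001], [0.344, 0.044, 0.001], [0.343, 0.052, 0.001], [0.341, 0.059, 0.001], [0.34, 0.067, 0.001], [0.338, 0.075, 0.001], [0.337, 0.082, 0.001], [0.335, 0.09, 0.001]]
twist [0.0002, -0.0001, -0.0107]
tool frame mm pct1/50/99: [[-9.4, -26.7, 134.6], [0.8, -14.4, 136.4], [11.9, 19.6, 202.7]] 10398
130 7840 x [-9.  11.6] ymin [-26.2  -8.6  18.6]
140 634 x [-8.6 11.4] ymin [-26.8 -26.4 -10.8]
150 497 x [-8.6 10.9] ymin [-26.8 -26.4 -26. ]
160 390 x [-8.2 10.9] ymin [-26.7 -26.4 -26. ]
170 313 x [-8.1 10.7] ymin [-26.6 -26.3 -26. ]
180 264 x [-8. 11.] ymin [-26.6 -26.3 -26. ]
190 220 x [-8.  10.7] ymin [-26.5 -26.2 -25.9]
200 157 x [-8.  10.9] ymin [-26.5 -26.2 -26. ]
```

View pics/wr8.png

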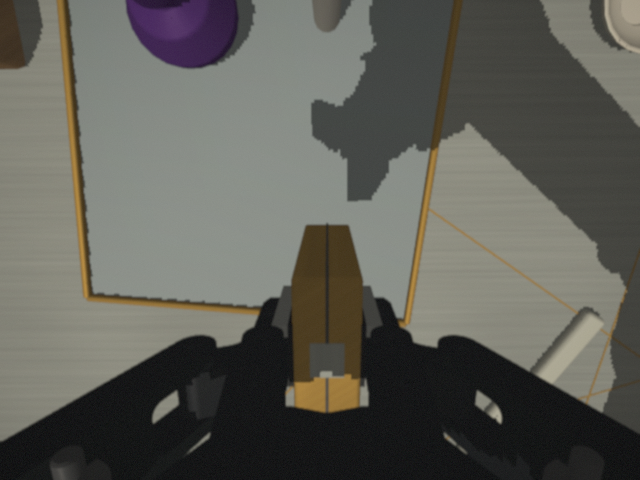

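>>> {"api": "apply_moves", "payload": {
  "dp": [
    [0.2, 0.015, 0],
    [0.34, 0.025, 0],
    [0.34, 0.03, 0],
    [0.34, 0.04, 0],
    [0.34, 0.05, 0],
    [0.34, 0.055, 0],
    [0.34, 0.06, 0],
    [0.34, 0.07, 0],
    [0.34, 0.08, 0],
    [0.3, 0.08, 0],
    [0.15, 0.04, 0],
    [0.05, 0, 0],
    [0, 0, 0]
  ],
  "twist": [
    [0, 0, -0.01],
    [0, 0, -0.0107],
    [0, 0, -0.0107],
    [0, 0, -0.0107],
    [0, 0, -0.0107],
    [0, 0, -0.0107],
    [0, 0, -0.0107],
    [0, 0, -0.0107],
    [0, 0, -0.0107],
    [0, 0, -0.01],
    [0, 0, 0],
    [0, 0, 0],
    [0, 0, 0]
  ],
  "jaw": [255, 255, 255, 255, 255, 255, 255, 255, 255, 255, 255, 255, 255]
}}

```text
clock: 18.9
tcp_pos: [0.5317, -0.2132, 0.3464]
orientation: [2.447, -1.942, -0.041]
contact_force: [0.0, 0.1, -1.1]
grip_width: 0.0216
```

```bash
python3 -c "
from plan import *
st(); plan((0.5344,-0.1972,0.32),-77.5,step=0.015)"
```

```text
t 18.9 tcp [ 531.7 -213.2  346.4] yaw -76.9 z [-0.0311  0.0027 -0.9995] F [ 0.03  0.12 -1.09] M [-0.02 -0.04 -0.02] w 21.6 q [ 0.51  0.4  -0.3   1.83  0.15  0.96 -1.2 ]
n 3 dist mm [  2.7  16.  -26.4] turn deg [1.7  0.55 0.61]
dp [[-0.041, -0.019, 0.073], [-0.041, -0.019, 0.073], [-0.041, -0.018, 0.073]]
twist [0.0047, 0.0015, 0.0017]
```

>>> {"api": "apply_moves", "payload": {
  "dp": [
    [-0.05, -0.02, 0.03],
    [-0.04, -0.02, 0.05],
    [-0.02, -0.015, 0.05],
    [0, 0, 0.03],
    [0, 0, 0]
  ],
  "twist": [
    [0.006, 0.002, 0.002],
    [0.005, 0.0015, 0.002],
    [0.003, 0.001, 0.001],
    [0, 0, 0],
    [0, 0, 0]
  ],
  "jaw": [255, 255, 255, 255, 255]
}}

```text
clock: 19.4
tcp_pos: [0.5358, -0.1902, 0.3243]
orientation: [-2.457, 1.953, 0.003]
contact_force: [0.4, -0.3, -1.8]
grip_width: 0.0217
```

```bash
python3 -c "
from plan import *
st(); plan((0.5344,-0.1972,0.285),-77.5,step=0.015)"
```

```text
t 19.4 tcp [ 535.8 -190.2  324.3] yaw -76.98 z [ 4.0e-04  3.6e-03 -1.0e+00] F [ 0.44 -0.34 -1.85] M [-0.04  0.09 -0.01] w 21.7 q [ 0.47  0.41 -0.31  1.87  0.15  0.88 -1.25]
n 3 dist mm [ -1.4  -7.  -39.3] turn deg [-0.07  0.2   0.52]
dp [[0.019, 0.008, 0.109], [0.018, 0.008, 0.109], [0.018, 0.008, 0.109]]
twist [-0.0002, 0.0005, 0.0014]
```

>>> {"api": "apply_moves", "payload": {
  "dp": [
    [0.025, 0.01, 0.02],
    [0.02, 0.008, 0.06],
    [0.005, 0, 0.1],
    [0, 0, 0.1],
    [0, 0, 0.03],
    [0, 0, 0]
  ],
  "twist": [
    [0, 0.001, 0.002],
    [0, 0, 0.002],
    [0, 0, 0],
    [0, 0, 0],
    [0, 0, 0],
    [0, 0, 0]
  ],
  "jaw": [255, 255, 255, 255, 255, 255]
}}

```text
clock: 20.0
tcp_pos: [0.5348, -0.1974, 0.2833]
orientation: [-2.449, 1.967, 0.001]
contact_force: [-0.0, 0.1, -1.6]
grip_width: 0.021
```

```bash
python3 -c "
from plan import *
st(); plan((0.5344,-0.1972,0.265),-77.5,step=0.03)"
```

```text
t 20.0 tcp [ 534.8 -197.4  283.3] yaw -77.54 z [ 1.0e-04  1.2e-03 -1.0e+00] F [-0.01  0.07 -1.64] M [-0.04 -0.   -0.02] w 21.0 q [ 0.47  0.47 -0.29  1.9   0.18  0.8  -1.27]
n 1 dist mm [ -0.4   0.2 -18.3] turn deg [-0.02  0.06 -0.04]
dp [[-0.003, 0.003, 0.152]]
twist [-0.0002, 0.0005, -0.0003]
```

Well centred. Lowering into the mouth, then slowly.

>>> {"api": "apply_moves", "payload": {
  "dp": [
    [-0.002, 0, 0.04],
    [0, 0, 0.04],
    [0, 0, 0.04],
    [0, 0, 0.02],
    [0, 0, 0.01],
    [0, 0, 0]
  ],
  "twist": [
    [0, 0.0005, 0],
    [0, 0, 0],
    [0, 0, 0],
    [0, 0, 0],
    [0, 0, 0],
    [0, 0, 0]
  ],
  "jaw": [255, 255, 255, 255, 255, 255]
}}

```text
clock: 20.6
tcp_pos: [0.5351, -0.1971, 0.2641]
orientation: [-2.449, 1.967, -0.001]
contact_force: [-1.2, -1.5, -1.3]
grip_width: 0.0216
```

>>> {"api": "apply_moves", "payload": {
  "dp": [
    [0, 0, 0.02],
    [0, 0, 0.015],
    [0, 0, 0]
  ],
  "twist": [
    [0, 0, 0],
    [0, 0, 0],
    [0, 0, 0]
  ],
  "jaw": [255, 255, 255]
}}

```text
clock: 20.9
tcp_pos: [0.5353, -0.1972, 0.2599]
orientation: [-2.449, 1.966, -0.003]
contact_force: [0.3, -0.7, -1.2]
grip_width: 0.0214
```

```bash
python3 -c "
from plan import *
st()"
```

```text
t 20.9 tcp [ 535.3 -197.2  259.9] yaw -77.53 z [ 2.e-03 -3.e-04 -1.e+00] F [ 0.34 -0.69 -1.24] M [ 0.02  0.   -0.02] w 21.4 q [ 0.46  0.5  -0.28  1.91  0.2   0.75 -1.28]
```

>>> {"api": "apply_moves", "payload": {
  "dp": [
    [0, 0.003, 0.012],
    [0, 0, 0.012],
    [0, 0, 0]
  ],
  "twist": [
    [0, 0, 0],
    [0, 0, 0],
    [0, 0, 0]
  ],
  "jaw": [255, 255, 255]
}}

```text
clock: 21.2
tcp_pos: [0.535, -0.1973, 0.2569]
orientation: [-2.449, 1.966, -0.003]
contact_force: [0.6, 0.4, -1.9]
grip_width: 0.0213
```

>>> {"api": "apply_moves", "payload": {
  "dp": [
    [0, 0.002, 0.01],
    [0, 0, 0.01],
    [0, 0, 0]
  ],
  "twist": [
    [0, 0, 0],
    [0, 0, 0],
    [0, 0, 0]
  ],
  "jaw": [255, 255, 255]
}}

```text
clock: 21.5
tcp_pos: [0.5348, -0.1974, 0.2544]
orientation: [-2.449, 1.966, -0.003]
contact_force: [-0.6, -0.2, -0.9]
grip_width: 0.0214
```

>>> {"api": "apply_moves", "payload": {
  "dp": [
    [0, 0.002, 0.01],
    [0, 0, 0.01],
    [0, 0, 0]
  ],
  "twist": [
    [0, 0, 0],
    [0, 0, 0],
    [0, 0, 0]
  ],
  "jaw": [255, 255, 255]
}}

```text
clock: 21.8
tcp_pos: [0.5345, -0.1974, 0.2518]
orientation: [-2.449, 1.966, -0.003]
contact_force: [0.1, 0.1, -0.9]
grip_width: 0.0212
```

```bash
python3 -c "
from plan import *
st()"
```

```text
t 21.8 tcp [ 534.5 -197.4  251.8] yaw -77.54 z [ 2.4e-03 -4.0e-04 -1.0e+00] F [ 0.1   0.06 -0.91] M [ 0.06  0.02 -0.01] w 21.2 q [ 0.46  0.51 -0.28  1.92  0.2   0.73 -1.29]
```

>>> {"api": "apply_moves", "payload": {
  "dp": [
    [0, 0, 0.008],
    [0, 0, 0.008],
    [0, 0, 0.008]
  ],
  "twist": [
    [0, 0, 0],
    [0, 0, 0],
    [0, 0, 0]
  ],
  "jaw": [255, 255, 255]
}}

```text
clock: 22.1
tcp_pos: [0.5346, -0.1975, 0.2488]
orientation: [-2.448, 1.966, -0.004]
contact_force: [-0.6, -0.3, -2.1]
grip_width: 0.0216
```

>>> {"api": "apply_moves", "payload": {
  "dp": [
    [0, 0, 0.007],
    [0, 0, 0.007]
  ],
  "twist": [
    [0, 0, 0],
    [0, 0, 0]
  ],
  "jaw": [255, 255]
}}

```text
clock: 22.3
tcp_pos: [0.5346, -0.1975, 0.247]
orientation: [-2.448, 1.966, -0.004]
contact_force: [-0.6, -0.3, -1.7]
grip_width: 0.0216
```

>>> {"api": "apply_moves", "payload": {
  "dp": [
    [0, 0, 0.007],
    [0, 0, 0.007]
  ],
  "twist": [
    [0, 0, 0],
    [0, 0, 0]
  ],
  "jaw": [255, 255]
}}

```text
clock: 22.5
tcp_pos: [0.5346, -0.1975, 0.2451]
orientation: [-2.449, 1.966, -0.004]
contact_force: [0.5, -1.2, -2.1]
grip_width: 0.0216
```

```bash
python3 -c "
from plan import *
st()"
```

```text
t 22.5 tcp [ 534.6 -197.5  245.1] yaw -77.53 z [ 2.6e-03 -5.0e-04 -1.0e+00] F [ 0.54 -1.23 -2.11] M [ 0.01 -0.03 -0.1 ] w 21.6 q [ 0.46  0.52 -0.27  1.92  0.21  0.72 -1.29]
```

>>> {"api": "apply_moves", "payload": {
  "dp": [
    [0, 0, 0.007],
    [0, 0, 0.007]
  ],
  "twist": [
    [0, 0, 0],
    [0, 0, 0]
  ],
  "jaw": [255, 255]
}}

```text
clock: 22.7
tcp_pos: [0.5346, -0.1975, 0.2433]
orientation: [-2.448, 1.966, -0.004]
contact_force: [0.1, -0.2, -1.4]
grip_width: 0.0216
```

```bash
python3 -c "
from plan import *
st()"
```

```text
t 22.7 tcp [ 534.6 -197.5  243.3] yaw -77.54 z [ 2.6e-03 -5.0e-04 -1.0e+00] F [ 0.12 -0.21 -1.41] M [-0.06 -0.01 -0.01] w 21.6 q [ 0.46  0.52 -0.27  1.92  0.21  0.72 -1.29]
```

>>> {"api": "apply_moves", "payload": {
  "dp": [
    [0, 0, 0.007]
  ],
  "twist": [
    [0, 0, 0]
  ],
  "jaw": [255]
}}

```text
clock: 22.8
tcp_pos: [0.5347, -0.1975, 0.2424]
orientation: [-2.448, 1.966, -0.004]
contact_force: [-0.4, -0.2, -1.5]
grip_width: 0.0217
```

```bash
python3 -c "
from plan import *
st()"
```

```text
t 22.8 tcp [ 534.7 -197.5  242.4] yaw -77.54 z [ 2.6e-03 -5.0e-04 -1.0e+00] F [-0.36 -0.16 -1.51] M [0.05 0.04 0.1 ] w 21.7 q [ 0.46  0.53 -0.27  1.92  0.21  0.72 -1.29]
```

>>> {"api": "apply_moves", "payload": {
  "dp": [
    [0, 0, 0.007]
  ],
  "twist": [
    [0, 0, 0]
  ],
  "jaw": [255]
}}

```text
clock: 22.9
tcp_pos: [0.5347, -0.1975, 0.2415]
orientation: [-2.449, 1.966, -0.004]
contact_force: [-0.1, -0.0, -1.4]
grip_width: 0.0215
```

>>> {"api": "apply_moves", "payload": {
  "dp": [
    [0, 0, 0.007]
  ],
  "twist": [
    [0, 0, 0]
  ],
  "jaw": [255]
}}

```text
clock: 23.0
tcp_pos: [0.5346, -0.1975, 0.2405]
orientation: [-2.448, 1.966, -0.004]
contact_force: [-0.5, -0.4, -1.4]
grip_width: 0.0216
```

>>> {"api": "apply_moves", "payload": {
  "dp": [
    [0, 0, 0.006]
  ],
  "twist": [
    [0, 0, 0]
  ],
  "jaw": [255]
}}

```text
clock: 23.1
tcp_pos: [0.5347, -0.1974, 0.2397]
orientation: [-2.448, 1.966, -0.004]
contact_force: [1.0, 0.2, -0.7]
grip_width: 0.0212
```

>>> {"api": "apply_moves", "payload": {
  "dp": [
    [0, 0, 0.006]
  ],
  "twist": [
    [0, 0, 0]
  ],
  "jaw": [255]
}}

```text
clock: 23.2
tcp_pos: [0.5347, -0.1973, 0.239]
orientation: [-2.449, 1.966, -0.004]
contact_force: [-0.4, 0.2, 1.5]
grip_width: 0.0213
```

```bash
python3 -c "
from plan import *
st()"
```

```text
t 23.2 tcp [ 534.7 -197.3  239. ] yaw -77.53 z [ 2.6e-03 -3.0e-04 -1.0e+00] F [-0.43  0.16  1.47] M [ 0.11  0.16 -0.08] w 21.3 q [ 0.46  0.53 -0.27  1.93  0.21  0.71 -1.29]
```

>>> {"api": "apply_moves", "payload": {
  "dp": [
    [-0.001, 0, 0.006]
  ],
  "twist": [
    [0, 0, 0]
  ],
  "jaw": [255]
}}

```text
clock: 23.3
tcp_pos: [0.5348, -0.1972, 0.2387]
orientation: [-2.448, 1.966, -0.004]
contact_force: [-1.5, -0.4, 7.4]
grip_width: 0.0214
```

```bash
python3 -c "
from plan import *
st()"
```

```text
t 23.3 tcp [ 534.8 -197.2  238.7] yaw -77.54 z [ 2.8e-03 -5.0e-04 -1.0e+00] F [-1.47 -0.41  7.36] M [ 0.06  0.52 -0.01] w 21.4 q [ 0.46  0.53 -0.27  1.93  0.21  0.71 -1.29]
```

>>> {"api": "apply_moves", "payload": {
  "dp": [
    [-0.001, 0, 0.006]
  ],
  "twist": [
    [0, 0, 0]
  ],
  "jaw": [255]
}}

```text
clock: 23.4
tcp_pos: [0.5349, -0.1972, 0.2386]
orientation: [-2.448, 1.967, -0.004]
contact_force: [-2.4, 0.8, 9.0]
grip_width: 0.0211
```

```bash
python3 -c "
from plan import *
st()"
```

```text
t 23.4 tcp [ 534.9 -197.2  238.6] yaw -77.54 z [ 2.9e-03 -9.0e-04 -1.0e+00] F [-2.37  0.77  8.97] M [ 0.19  0.78 -0.04] w 21.1 q [ 0.45  0.53 -0.27  1.93  0.21  0.71 -1.29]
```

>>> {"api": "apply_moves", "payload": {
  "dp": [
    [0, 0.001, 0.007],
    [0, 0.001, 0.007]
  ],
  "twist": [
    [0, 0, 0],
    [0, 0, 0]
  ],
  "jaw": [255, 255]
}}

```text
clock: 23.6
tcp_pos: [0.5348, -0.1971, 0.2386]
orientation: [-2.448, 1.967, -0.005]
contact_force: [-2.2, 1.4, 8.2]
grip_width: 0.0217
```

```bash
python3 -c "
from plan import *
st()"
```

```text
t 23.6 tcp [ 534.8 -197.1  238.6] yaw -77.55 z [ 0.0031 -0.0014 -1.    ] F [-2.2   1.4   8.24] M [ 0.28  0.73 -0.03] w 21.7 q [ 0.45  0.53 -0.27  1.93  0.21  0.71 -1.3 ]
```

>>> {"api": "apply_moves", "payload": {
  "dp": [
    [0, 0.001, 0.007],
    [0, 0.001, 0.007],
    [0, 0.001, 0.007]
  ],
  "twist": [
    [0, 0, 0],
    [0, 0, 0],
    [0, 0, 0]
  ],
  "jaw": [255, 255, 255]
}}

```text
clock: 23.9
tcp_pos: [0.5347, -0.1969, 0.2386]
orientation: [-2.449, 1.967, -0.007]
contact_force: [-2.5, 0.9, 7.4]
grip_width: 0.0214
```

```bash
python3 -c "
from plan import *
st()"
```

```text
t 23.9 tcp [ 534.7 -196.9  238.6] yaw -77.56 z [ 0.0036 -0.0023 -1.    ] F [-2.53  0.93  7.39] M [ 0.26  0.73 -0.05] w 21.4 q [ 0.45  0.53 -0.27  1.93  0.21  0.71 -1.3 ]
```

>>> {"api": "apply_moves", "payload": {
  "dp": [
    [-0.001, 0.001, 0.008],
    [-0.001, 0.001, 0.008],
    [-0.001, 0.001, 0.008]
  ],
  "twist": [
    [0, 0, 0],
    [0, 0, 0],
    [0, 0, 0]
  ],
  "jaw": [255, 255, 255]
}}

```text
clock: 24.2
tcp_pos: [0.5346, -0.1966, 0.2385]
orientation: [2.449, -1.968, 0.009]
contact_force: [-3.4, 1.2, 7.6]
grip_width: 0.0218
```

```bash
python3 -c "
from plan import *
st()"
```

```text
t 24.2 tcp [ 534.6 -196.6  238.5] yaw -77.58 z [ 0.0043 -0.0036 -1.    ] F [-3.44  1.18  7.62] M [ 0.25  0.79 -0.01] w 21.8 q [ 0.45  0.53 -0.27  1.93  0.21  0.71 -1.3 ]
```

>>> {"api": "apply_moves", "payload": {
  "dp": [
    [0.001, 0.001, 0.0095],
    [0.001, 0.001, 0.0095],
    [0.001, 0.001, 0.0095]
  ],
  "twist": [
    [0, 0, 0],
    [0, 0, 0],
    [0, 0, 0]
  ],
  "jaw": [255, 255, 255]
}}

```text
clock: 24.5
tcp_pos: [0.5346, -0.1965, 0.2384]
orientation: [2.448, -1.968, 0.01]
contact_force: [-4.1, 1.8, 11.6]
grip_width: 0.0212
```

```bash
python3 -c "
from plan import *
st()"
```

```text
t 24.5 tcp [ 534.6 -196.5  238.4] yaw -77.57 z [ 0.0046 -0.0043 -1.    ] F [-4.09  1.83 11.56] M [0.41 1.01 0.07] w 21.2 q [ 0.45  0.53 -0.27  1.93  0.21  0.71 -1.3 ]
```

>>> {"api": "apply_moves", "payload": {
  "dp": [
    [0, 0, 0.002],
    [0, 0, 0],
    [0, 0, 0],
    [0, 0, 0],
    [0, 0, 0],
    [0, 0, 0],
    [0, 0, 0]
  ],
  "twist": [
    [0, 0, 0],
    [0, 0, 0],
    [0, 0, 0],
    [0, 0, 0],
    [0, 0, 0],
    [0, 0, 0],
    [0, 0, 0]
  ],
  "jaw": [255, 255, 210, 170, 130, 110, 110]
}}

```text
clock: 25.2
tcp_pos: [0.5349, -0.1967, 0.2384]
orientation: [2.449, -1.968, 0.012]
contact_force: [0.2, -0.4, -0.5]
grip_width: 0.0484
```

```bash
python3 -c "
from plan import *; from look import *
st(); snap('wrist','wr9'); st()"; python3 held.py wr9
```

```text
t 25.2 tcp [ 534.9 -196.7  238.4] yaw -77.58 z [ 0.0057 -0.0048 -1.    ] F [ 0.18 -0.4  -0.46] M [ 0.04 -0.02 -0.02] w 48.4 q [ 0.45  0.53 -0.27  1.93  0.21  0.7  -1.3 ]
t 25.25 tcp [ 534.9 -196.6  238.4] yaw -77.58 z [ 0.0057 -0.0048 -1.    ] F [-0.79 -0.4  -1.07] M [ 0.01  0.05 -0.05] w 48.3 q [ 0.45  0.53 -0.27  1.93  0.21  0.7  -1.3 ]
tool frame mm pct1/50/99: [[-10.3, -25.9, 134.4], [1.3, -14.5, 136.2], [14.1, 19.8, 206.7]] 10652
130 7728 x [-9.6 11. ] ymin [-25.5  -8.2  18.7]
140 640 x [-9.3 10.7] ymin [-26.  -25.6 -25.2]
150 517 x [-9.4 10.8] ymin [-25.9 -25.5 -25. ]
160 401 x [-9.3 10.8] ymin [-25.8 -25.5 -25.1]
170 334 x [-9.3 10.8] ymin [-25.8 -25.5 -25. ]
180 414 x [-15.2  16.4] ymin [-25.6 -25.3  30.4]
190 271 x [-12.8  14.6] ymin [-25.6 -25.3 -13.5]
200 239 x [-11.5  12.8] ymin [-25.5 -25.2 -19.6]
210 27 x [-10.4  11.8] ymin [-25.2 -24.7 -23.7]
```

View pics/wr9.png

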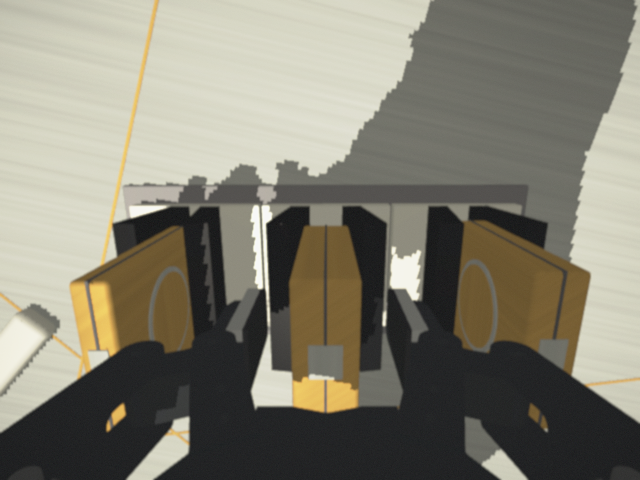

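All three compacts stand in the rack, with the thick one upright in the middle module at (325,225)–(325,410), between free fingers. Retreating for a final look.

>>> {"api": "apply_moves", "payload": {
  "dp": [
    [0, 0, -0.05],
    [0, 0, -0.2],
    [0, 0, -0.3],
    [0, 0, -0.3],
    [0, 0, -0.2],
    [0, 0.2, -0.1],
    [0, 0.3, 0],
    [0, 0.2, 0],
    [0, 0, 0],
    [0, 0, 0]
  ],
  "twist": [
    [0, 0, 0],
    [0, 0, 0],
    [0, 0, 0],
    [0, 0, 0],
    [0, 0, 0],
    [0, 0, 0],
    [0, 0, 0],
    [0, 0, 0],
    [0, 0, 0],
    [0, 0, 0]
  ],
  "jaw": [110, 110, 110, 110, 110, 110, 110, 110, 110, 110]
}}

```text
clock: 26.25
tcp_pos: [0.4502, -0.2136, 0.3861]
orientation: [-2.449, 1.965, -0.019]
contact_force: [1.0, -0.6, 0.3]
grip_width: 0.0485
```

```bash
python3 - <<'E'
from plan import *; from look import *; from wr import *
st(); snap('wrist','wr10'); snap('scene','scene1')
W,f=world('wr10'); Z=W[...,2]
m=(W[...,0]>.45)&(W[...,1]<-.08)
for lo,hi in((.053,.060),(.095,.115)):
    k,l,s,c=cv2.connectedComponentsWithStats((m&(Z>lo)&(Z<hi)).astype(np.uint8))
    for i in range(1,k):
        if s[i,4]>150: rect(W,l==i,c[i].round())
E
```

```text
t 26.25 tcp [ 450.2 -213.6  386.1] yaw -77.46 z [ 0.0103 -0.0062 -0.9999] F [ 1.   -0.62  0.3 ] M [-0.    0.03 -0.03] w 48.5 q [ 0.59  0.22 -0.31  1.98  0.09  0.94 -1.12]
[255. 117.] [ 522.2 -145.8] [70.  10.2] deg 12.4 1286 z 0.0559
[300. 117.] [ 529.6 -179.2] [70.  10.6] deg 12.6 1329 z 0.0559
[353. 117.] [ 538.2 -218.6] [69.7 10.8] deg 12.4 1320 z 0.056
[395. 117.] [ 545.  -250.1] [69.4 10.3] deg 12.5 1272 z 0.056
[435. 108.] [ 551.3 -266.6] [56.4 17.5] deg 13.0 2689 z 0.1043
[219. 111.] [ 519.1 -131.2] [56.6 12.5] deg 12.8 2056 z 0.1057
[326. 112.] [ 533.3 -198.6] [55.9 21.9] deg 13.1 3084 z 0.1027
```

View pics/wr10.png

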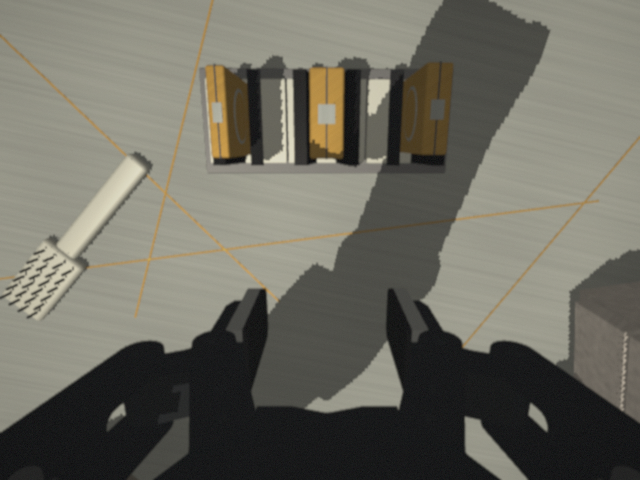

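View pics/scene1.png

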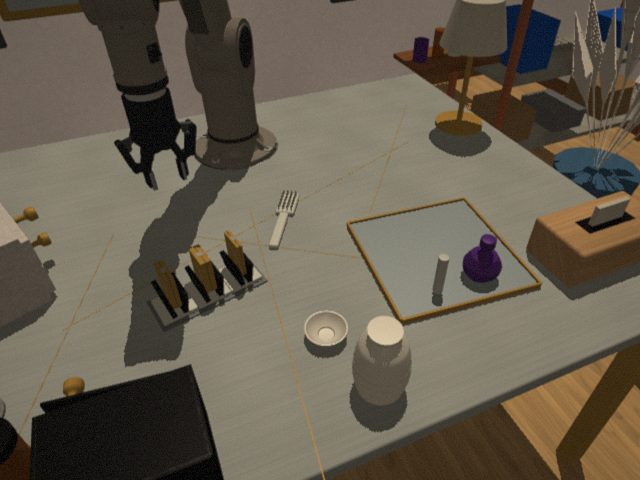

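The last views show all three compacts square in their slots, at (219,111), (326,112) and (435,108) in the wrist image. Both placed ones are within about 1 mm of the slot centres, and everything else is where it was. Handing in.

```bash
python3 -c "
from bench import r
print(r.hand_in())"
```

```text
the job is handed in; nothing more can be done
None
```

I put both compacts away in order, the thin one in the narrowest slot and then the thick one in the widest, and handed in at about 26 s with the gripper clear. No verdict was reported.

- **Thin compact:** while I was feeling for the stop, the push briefly overshot to about 23 N for 0.2 s. The wall forces aren't reported, so I can't rule out that one came near the 25 N limit. I eased off and pressed at about 12–14 N with little sideways force.
- **Thick compact:** pressed home at about 8–12 N, with only a small sideways force of up to about 2 N.
- **Last checks:** from the wrist camera, both stand within about 1 mm of their slot centres and within 1° of the slot direction. Close views just after release showed no visible lean. Their centres are about 10–12 mm (thin) and 7–9 mm (thick) above the mouths. The medium compact measured within 1 mm of where it started. The amethyst bottle, vial, brush and ring dish look unmoved by eye; I did not measure them again.
- **Disagreement:** the top and wrist cameras differed by about 2 mm, within their calibration, so I found the final fit by feel.

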